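# Pack a scenery tile over a separator sheet in the carrier

### The arm

A 7-joint arm with a two-finger parallel gripper is mounted at the origin on the work surface. World frame = base frame: x ahead of the robot, y to its left, z up, the work surface at z = 0. Lengths are in m, angles in rad, forces in N, time in s.
With the tool pointing down it reaches from about 0.4 to 0.85 m from the base axis. Payload 10.4 kg.
Tool frame: the origin (TCP) lies between the finger pads; the fingertips stand 8 mm ahead of it and the grasp point (between the pads) lies 11 mm behind it; z points along the fingers, x is the direction in which the jaws open and shut, and the axes are right-handed (so a half turn about z gives the same grasp; the last joint's range is limited). The gripper opens to 87 mm and grips with 3 to 60 N. Pads are 19 mm wide; open, the fingers measure 117 mm over their backs; the gripper's body (75 mm by 190 mm) begins 51 mm behind the grasp point.
Start: joints at [1.115, 0.332, -0.065, 1.46, 0.022, 1.35, -0.088], TCP at [0.262, -0.567, 0.231] pointing down, gripper open.
Joint ranges: [-2.6, 2.6], [-0.5, 2.12], [-1.47, 1.34], [0.16, 2.42], [-1.27, 4.41], [0.06, 2.06], [-2.6, 2.6]. Speed limits (rad/s): [2.22, 2.22, 2.79, 2.79, 3.14, 3.14, 3.14].

### API

Orientations are given as a unit quaternion [x, y, z, w].
In Python, from bench import r, viewer gives the robot as it stands.
- The arm moves only by the tool apply_moves, never from a script. Its argument "increments" is a list of rows, each an object with "grip": the closure in counts, from 0 (fully open) to 255 (shut); "xyz": the shift along the tool's x, y, z in mm, a list of three; "rotation": the turn, a rotation vector about the tool's x, y, z in degrees, a list of three. A call has 1 to 5 rows; each row is the pose to reach, as a shift and turn from the pose measured when the call began, along the tool's axes at that moment; what a row does not reach only later rows make up. A row lasts 1/8 s, in which the tool goes at most 62.5 mm and 10.7 degrees, less where a joint would pass 70% of its speed; a pose out of reach is approached as far as the arm can. A call with a gripper value outside its range is refused whole. The fingers move at their own pace and stop on an object; "squeeze" is the grip in N (left out, the last holds). Time passes only in rows, so rows that repeat a pose let the fingers close. It gives the time, the measured TCP pose, the force and the opening at its end, in the units of the state.
- r.read_state(): the state, without advancing time (a new reading comes with each control period).
- viewer.camera(name): name is "side" or "top" or "wrist"; returns a dict with "img" (384x512x3 uint8, blue, green, red), "range_z" (384x512 float32, m along the optical axis (not along the pixel's ray), 0 where there is no reading), "vertical_fov" (degrees; the focal length in pixels is half the picture's height over the tangent of half this angle, whatever the lens; pixels are square), "cx", "cy" (the principal point, pixels), "rvec" (rotation vector, rad) and "tvec" (3), from world to camera coordinates, as OpenCV has them. Camera axes: x right, y down, z forward; pixel columns grow to the right and rows downward; lengths in m; the calibration is good to about 2 mm. The wrist camera is an equidistant fisheye: a pixel r from the principal point sees the ray r / f radians off the axis. A picture is of the moment at which its call begins.
- r.close_job(): hands the job in, once; it reports no verdict.
The state is a dict: "time": time; "joint_positions": joint angles; "joint_vel": joint speeds; "joint_torque": joint torques, N m; "ee_pos": TCP position; "eef_rot": TCP orientation; "ft_force": force on the tool from outside, world axes, zero at the start; "torque": the same for the moment, N m; "width": finger opening in m.
Only numpy, scipy, OpenCV 4.12 (cv2) and the standard library are available. Lean on these libraries where they do the work, as an engineer would, in place of code of your own. Each camera call takes 0.05 s, during which the arm holds its last target.

### The job

Pack the painted scenery tiles: put the white separator sheet into the carrier flat on the green tile, its far edge under the grey lip and its front end clicked down under the red catch, then do the same with the grey tile on top of it, its red-painted end towards the red catch. Once the catch has snapped shut over a layer, bed that layer down with a steady push of 20 to 25 N, held for half a second; never press the stack with more than 32 N, or the paint is marked. Leave the jars, figurines and shells where they stand.

Things in the scene. Friction and masses are not known exactly. Their poses are not given: they have to be found in the camera images.
- carrier: Fixed tile carrier: black base plate 150 x 90 x 8 mm with a pocket on it. Origin at the base's underside, mid-pocket; z up, +x to the grey back fence, -x to the red catch. Layers go in tilted, far edge first under the fence's lip; then the front end is pressed down past the catch.
- pocket (a point): Middle of the pocket floor, at carrier (0, 0, 8) mm. Pocket: 104 mm long, from front posts (x = -52.5) to fence face (x = 51.5); 66 mm wide between thin corner guides 4 mm thick (x from 29 to 51 and -58 to -38, up to carrier z = 36); open at the sides between them.
- lip (a point): Middle of the lower edge of the fence's fixed lip, at carrier (41.5, 0, 44) mm: the lip juts 10 mm out from the fence over the pocket, 76 mm wide, underside at z = 44, top at z = 49.
- catch_nose (a point): Lower tip of the red catch's nose when shut, at carrier (-46, 0, 38.5) mm (this point stays with the carrier). The nose is 30 mm wide; above z = 41.5 its face slopes outwards, to x = -54 at z = 55; behind it the catch stands 54 mm high. It overhangs a 100 mm layer's front end by some 4 mm.
- catch (a joint): Red sprung catch, m: 0 shut (at rest), grows as it is pushed out along carrier -x, to 0.012. Spring 2 N shut, 4 N at 5 mm out. A layer's front end pressed down on its slope with some 5 to 12 N pushes it out about 5 mm and it snaps shut above the layer; both layers can lie loosely under it.
- low_tile: Loose painted green tile, 100 x 60 x 12 mm, the bottom layer, already lying in the pocket. Origin at the centre of its underside, x along its length, z up. Its paint is marked if the sheet is pressed on it with more than 32 N, at any moment. The stack is hard: a millimetre of overtravel adds 10 N or more, and reported heights may be off by a millimetre or so, so press by force.
- sheet: Loose white rigid plastic separator sheet, 100 x 60 x 4 mm, lying flat on the table. Origin at the centre of its underside, x along its length, z up. The same either way round. 30 g.
- top_tile: Loose grey scenery tile, the next layer: slab 100 x 60 x 12 mm, about 100 g, lying on the table on either side of the carrier, turned some way. Origin at the centre of its underside; z up, x along its length, its red-painted end at -x (flat from x = -50 to x = -22). On the slab, low ruins (x from -13 to +20, y within +-20) rise to z = 36.
- red_end (a point): Point on top of the grey tile, in its red-painted flat end, at (-30, 0, 12) mm in the tile's frame.
- green_jar: Bystander, loose: paint jar, green with white screw cap, 47 mm across, 66 mm high. Origin at the centre of its underside.
- blue_jar: Bystander, loose: paint jar, blue with white screw cap, 47 mm across, 66 mm high. Origin at the centre of its underside.
- shell_a: Bystander, loose: orange printed half-egg shell, 68 mm across, 64 mm high. Origin at the centre of its underside.
- shell_b: Bystander, loose: a second orange printed half-egg shell, 68 mm across, 64 mm high. Origin at the centre of its underside.
- red_figure: Bystander, loose: red and black robot figurine on a round black base 48 mm across, 54 mm high. Origin at the centre of its underside.
- gold_figure: Bystander, loose: gold and brown tree figurine on a round base 50 mm across, 64 mm high. Origin at the centre of its underside.
Not all that is in view belongs to the job. There is more than one size of the low_tile; the job needs the largest.

How it is judged:
By the outcome, as a careful person would: the job done as asked, in the order asked, and still so for the second after the job is handed in, with the robot touching nothing.
It also fails if it takes over 72 s, if anything falls off the work surface, if the arm or the gripper's body presses on something with over 40 N, if the wrist force passes 120 N, or if a joint passes its speed limit or range.

## Working session

There is one attempt and no reset: what is moved stays moved. The work goes in short steps, Python scripts to look and compute and a tool call to move; the robot and the scene stay as the last step left them, time stands still between calls to the robot, and variables do not carry over. Pictures are saved under pics/ and viewed, and the job is handed in when it is done.

Besides the shell and the picture viewer there is one more tool, called after "Emit:" as a command line: name --argument value ..., lists and objects as JSON in quotes. apply_moves: Moves the arm, as the interface text tells. Its arguments: {"type":"object","properties":{"increments":{"type":"array","items":{"type":"object","properties":{"grip":{"type":"number"},"xyz":{"type":"array","items":{"type":"number"}},"rotation":{"type":"array","items":{"type":"number"}}}}},"squeeze":{"type":"number"}},"required":["increments"]}

```bash
mkdir -p pics; ls; cat > h.py <<'E'
import numpy as np, cv2
from scipy.spatial.transform import Rotation as R
from bench import r, viewer
def grab(n,tag):
    c=viewer.camera(n); np.save(f'pics/{tag}.npy',c,allow_pickle=True); cv2.imwrite(f'pics/{tag}.png',c['img']); return c
def load(tag): return np.load(f'pics/{tag}.npy',allow_pickle=True).item()
def pts(c):
    h,w=c['range_z'].shape; f=h/2/np.tan(np.radians(c['vertical_fov'])/2)
    u,v=np.meshgrid(np.arange(w),np.arange(h)); z=c['range_z']
    P=np.stack([(u-c['cx'])/f*z,(v-c['cy'])/f*z,z],-1)
    Rm=cv2.Rodrigues(np.array(c['rvec'],float))[0]
    return (P-np.array(c['tvec']).reshape(3))@Rm
def proj(c,X):
    h=c['img'].shape[0]; f=h/2/np.tan(np.radians(c['vertical_fov'])/2)
    K=np.array([[f,0,c['cx']],[0,f,c['cy']],[0,0,1]])
    return cv2.projectPoints(np.array(X,float).reshape(-1,1,3),np.array(c['rvec'],float),np.array(c['tvec'],float),K,None)[0].reshape(-1,2)
def st():
    s=r.read_state(); 
    print({k:np.round(s[k],4).tolist() for k in ['time','ee_pos','eef_rot','ft_force','width','joint_positions']}); return s
E
python3 - <<'E'
from h import *
st()
for n in ['top','side','wrist']:
    c=grab(n,n+'0'); print(n,c['vertical_fov'],c['cx'],c['cy'],c['rvec'],c['tvec'])
E
```

```text
pics
{'time': 0.0, 'ee_pos': [0.262, -0.567, 0.2297], 'eef_rot': [0.8424, -0.5388, -0.0006, -0.0004], 'ft_force': [0.5388, 0.322, -0.5113], 'width': 0.0868, 'joint_positions': [1.1154, 0.3329, -0.0647, 1.4609, 0.0216, 1.3499, -0.0885]}
top 53.07799550984516 252.31161181176068 195.9370862218714 [ 2.07232712 -2.15859935  0.21995904] [0.08513335 0.57680271 1.04910996]
side 42.90311176864959 257.7104423140617 186.39617371247053 [ 0.70784675 -2.60982999  1.11643567] [0.52637745 0.18896863 1.01280812]
wrist 65.70646984690485 249.66287191166387 199.48521733994926 [-2.43951167  1.55893354  0.2239189 ] [-0.62322399 -0.03400626  0.39054163]
```

```bash
python3 - <<'E'
import cv2
for n in ['top0','side0']:
    i=cv2.imread(f'pics/{n}.png'); cv2.imwrite(f'pics/{n}b.png',cv2.resize(i,(800,600),interpolation=cv2.INTER_CUBIC))
E
```

```text
(no output)
```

View pics/top0b.png

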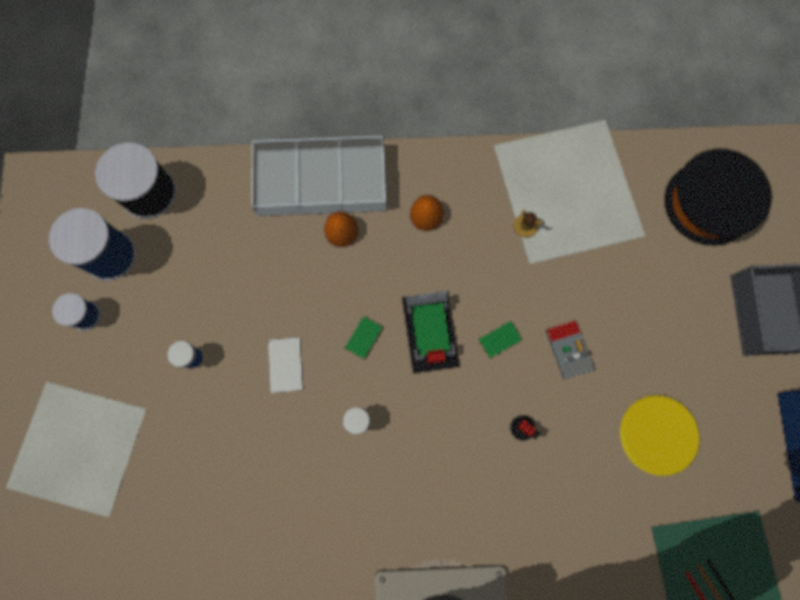

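View pics/side0b.png

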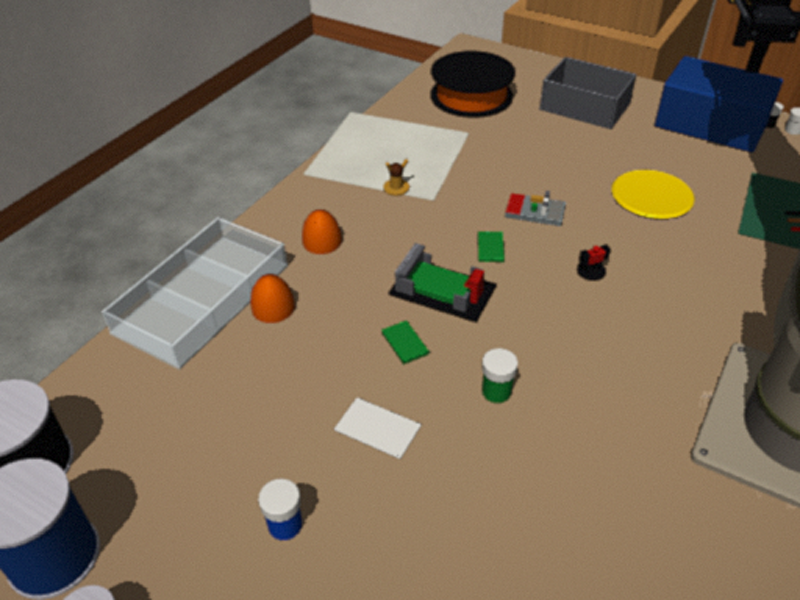

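The top picture (800 px wide) shows:
- The carrier is at (431,332), with the fence at the far side and the red catch at (436,357) facing the robot.
- The sheet is the white rectangle at (285,365). The other white things are large papers at (75,450) and (570,190) and a tray at (318,175).
- The grey tile is at (570,348), with its red end at (563,330).
- The green tile in the carrier is the largest. The smaller ones at (363,337) and (500,339) are decoys.

Next I'll measure these.

```bash
cat >> h.py <<'E'
def mask_rect(c,m,zr=None):
    P=pts(c); 
    if zr: m=m&(P[...,2]>zr[0])&(P[...,2]<zr[1])
    m=m.astype(np.uint8); n,l,s,ce=cv2.connectedComponentsWithStats(m); k=1+np.argmax(s[1:,4]); 
    q=P[l==k]; z=np.median(q[:,2])
    rc=cv2.minAreaRect((q[:,:2]*1000).astype(np.float32)); return rc,z,s[k],q
E
python3 - <<'E'
from h import *
c=load('top0'); P=pts(c); img=c['img'].astype(int); B,G,Rr=img[...,0],img[...,1],img[...,2]
def box(x0,y0,x1,y1):
    m=np.zeros(B.shape,bool); m[int(y0/1.5625):int(y1/1.5625),int(x0/1.5625):int(x1/1.5625)]=1; return m
print('table z',np.median(P[200:260,150:160,2]),P[190:200,300:303,2].mean())
def rep(n,m):
    rc,z,s,q=mask_rect(c,m); print(n,np.round(rc[0],1),np.round(rc[1],1),round(rc[2],1),'z',round(z,4),'mean',np.round(q.mean(0),4),s)
rep('sheet',box(255,325,315,405)&(B>130))
rep('low',box(400,285,465,378)&(G>1.4*Rr)&(G>1.4*B))
rep('redcatch',box(400,285,465,378)&(Rr>2*G)&(Rr>80))
rep('carrierdark',box(395,280,470,380)&(Rr<90))
rep('tilered',box(540,315,600,385)&(Rr>2*G)&(Rr>80))
t=box(535,315,605,385)&(abs(B-Rr)<25)|box(535,315,605,385)&(Rr>2*G)
rep('tile',t)
c=load('side0')
for nm,a in (('top0',(378,250,490,400)),('top0',(530,310,610,390))):
    i=load(nm)['img']; k=1.5625
    cv2.imwrite(f'pics/crop{a[0]}.png',cv2.resize(i[int(a[1]/k):int(a[3]/k),int(a[0]/k):int(a[2]/k)],None,fx=6,fy=6,interpolation=cv2.INTER_CUBIC))
E
```

```text
table z 0.0009116513888776947 0.0013670654156534522
sheet [421.9 210. ] [290.5 105.8] 44.8 z 0.0045 mean [0.4868 0.2739 0.0061] [172 216  21  35 679]
low [470.6   8.7] [ 78.9 247.9] 79.4 z 0.0204 mean [ 0.5441 -0.0048  0.0215] [263 194  25  34 655]
redcatch [486.6 -10.2] [16.5 28.8] 4.7 z 0.0543 mean [ 0.4854 -0.0098  0.0531] [274 224  11   8  68]
carrierdark [483.1  -1.8] [119.2 266.6] 84.6 z 0.0185 mean [ 0.5366 -0.006   0.0206] [ 257  187   39   52 1472]
tilered [ 529.4 -257.9] [22.7 56.2] 15.6 z 0.0126 mean [ 0.5293 -0.2579  0.0128] [351 206  20  12 145]
tile [ 452.8 -111.7] [ 99.6 400. ] 14.1 z 0.0126 mean [ 0.4887 -0.2663  0.0164] [351 206  30  37 685]
```

View pics/crop378.png

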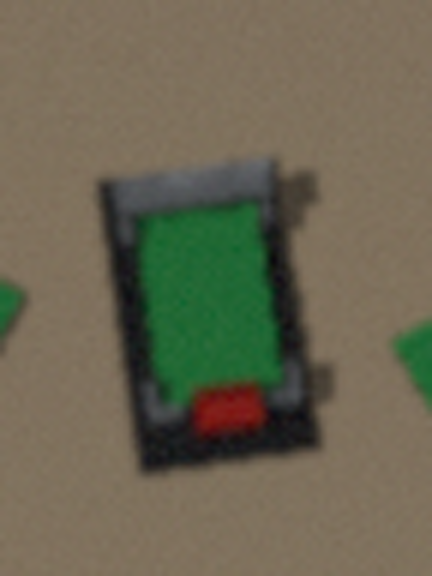

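View pics/wrist0.png

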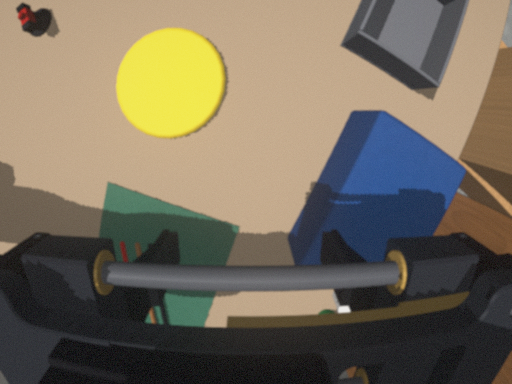

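```bash
cat >> h.py <<'E'
def ray2plane(c,uv,z,fish=False):
    uv=np.array(uv,float).reshape(-1,2); h=c['img'].shape[0]; f=h/2/np.tan(np.radians(c['vertical_fov'])/2)
    d=(uv-[c['cx'],c['cy']])/f
    if fish:
        th=np.linalg.norm(d,axis=1,keepdims=True); d=d/np.maximum(th,1e-9); D=np.hstack([d*np.sin(th),np.cos(th)])
    else: D=np.hstack([d,np.ones((len(d),1))])
    Rm=cv2.Rodrigues(np.array(c['rvec'],float))[0]; D=D@Rm; o=-np.array(c['tvec'],float).reshape(3)@Rm
    return o+D*((z-o[2])/D[:,2])[:,None]
def rect(c,m,z,fish=False):
    n,l,s,ce=cv2.connectedComponentsWithStats(m.astype(np.uint8)); k=1+np.argmax(s[1:,4])
    b=(l==k).astype(np.uint8); b=cv2.morphologyEx(b,cv2.MORPH_OPEN,np.ones((3,3),np.uint8))
    v,u=np.nonzero(b); X=ray2plane(c,np.stack([u,v],1),z,fish)*1000
    rc=cv2.minAreaRect(X[:,:2].astype(np.float32)); return np.round(rc[0],1),np.round(rc[1],1),round(rc[2],1),np.round(X.mean(0),1),len(u)
E
python3 - <<'E'
from h import *
for nm,boxes in (('top0',dict(sheet=(255,325,315,405),low=(400,285,465,378),tile=(535,312,605,385))),('side0',dict(sheet=(325,390,430,465),low=(385,240,500,320),tile=(495,185,575,230)))):
  c=load(nm); img=c['img'].astype(int); B,G,Rr=img[...,0],img[...,1],img[...,2]
  def box(b):
    x0,y0,x1,y1=b
    m=np.zeros(B.shape,bool); m[int(y0/1.5625):int(y1/1.5625),int(x0/1.5625):int(x1/1.5625)]=1; return m
  print(nm)
  print('sheet',rect(c,box(boxes['sheet'])&(B>130),.004))
  print('low',rect(c,box(boxes['low'])&(G>1.4*Rr)&(G>1.4*B),.02))
  print('black',rect(c,box(boxes['low'])&(img.sum(2)<110),.008))
  print('carr',rect(c,box((395,280,470,380))&((abs(B-Rr)<18)|(Rr>1.7*G)|(G>1.4*Rr)),.008))
  rd=box(boxes['tile'])&(Rr>2*G)&(Rr>70)
  print('red',rect(c,rd,.012))
  print('tile',rect(c,box(boxes['tile'])&((abs(B-Rr)<25)|(Rr>1.7*G)),.012))
E
```

```text
top0
sheet (array([487. , 274.2]), array([101. ,  59.3]), 2.9, array([487. , 274.3,   4. ]), 677)
low (array([543.4,  -5.1]), array([93.5, 65.8]), 5.3, array([544.6,  -5.1,  20. ]), 647)
black (array([477.8, -11.8]), array([19.2, 83.1]), 5.4, array([476.4, -12.1,   8. ]), 152)
carr (array([539.8,  -6.8]), array([149.8,  93. ]), 5.8, array([539.3,  -5.9,   8. ]), 1473)
red (array([ 529.8, -258.5]), array([22.5, 57. ]), 16.0, array([ 529.4, -258. ,   12. ]), 144)
tile (array([ 492.6, -267.8]), array([100.8,  67.9]), 15.4, array([ 489.5, -266.7,   12. ]), 678)
side0
sheet (array([489.5, 274.1]), array([101.4,  62.8]), 3.0, array([488.6, 274.8,   4. ]), 1185)
low (array([549. ,   1.1]), array([98.1, 72.9]), 3.1, array([ 5.488e+02, -2.000e-01,  2.000e+01]), 679)
black (array([520.2,  21.8]), array([163.6,  81.2]), 40.2, array([511.7,  13. ,   8. ]), 476)
carr (array([545.3,  25.8]), array([116.5,  84.3]), 30.0, array([543.5,  13.9,   8. ]), 836)
red (array([ 532. , -259.6]), array([25. , 59.3]), 13.8, array([ 532. , -258.7,   12. ]), 115)
tile (array([ 496.6, -270.7]), array([100.7,  91.6]), 15.0, array([ 491.8, -261.3,   12. ]), 541)
```

```bash
cat >> h.py <<'E'
def goal(pos,Rt,quiet=False):
    "pos m world of TCP, Rt Rotation of tool; print increments"
    s=r.read_state(); p=np.array(s['ee_pos']); R0=R.from_quat(s['eef_rot'])
    d=R0.inv().apply(np.array(pos)-p)*1000; rv=(R0.inv()*Rt).as_rotvec(degrees=True)
    print('inc xyz',np.round(d,1).tolist(),'rot',np.round(rv,1).tolist(),'|',round(np.linalg.norm(d)/62.5,1),'rows pos',round(np.linalg.norm(rv)/10.7,1),'rows rot'); return d,rv
def tool(yaw,pitch=0):
    """tool with y axis along -/+ layer x: yaw deg = layer x axis heading in world; tool pointing down, jaw axis across.
    sgn chosen near the start orientation; pitch: far (+x) end down, deg"""
    L=R.from_euler('z',yaw,degrees=True)*R.from_euler('y',pitch,degrees=True) # layer frame
    return L*R.from_matrix(np.array(SG).T)
SG=[[0,-1,0],[-1,0,0],[0,0,-1]]  # rows: tool x,y,z in layer frame
E
python3 - <<'E'
from h import *
s=r.read_state(); R0=R.from_quat(s['eef_rot']); print(R0.as_matrix().round(3))
c=load('wrist0'); Rm=cv2.Rodrigues(c['rvec'])[0]; o=-Rm.T@c['tvec'].reshape(3)
print('cam in tool',R0.inv().apply(o-s['ee_pos']),'axis',R0.inv().apply(Rm[2]),'camx',R0.inv().apply(Rm[0]))
for y in (5.5,5.5+180): print((R0.inv()*tool(y)).as_rotvec(degrees=True))
E
```

```text
[[ 0.419 -0.908 -0.   ]
 [-0.908 -0.419  0.001]
 [-0.001  0.    -1.   ]]
cam in tool [-0.00123442 -0.07690432 -0.15375092] axis [-5.87134982e-05  2.79537422e-01  9.60134796e-01] camx [ 9.99999834e-01 -5.34246555e-04  2.16693941e-04]
[1.33583989e-02 5.77872735e-02 1.92992036e+01]
[-8.18146636e-02  1.89126921e-02 -1.60700775e+02]
```

```bash
python3 - <<'E'
from h import *
h=np.radians(15.4); goal([.4926-.077*np.cos(h),-.2678-.077*np.sin(h),.15],tool(15.4))
E
```

```text
inc xyz [-187.5, -258.9, 80.1] rot [0.0, 0.1, 9.4] | 5.3 rows pos 0.9 rows rot
```

Emit:
apply_moves --increments '[{"xyz":[-187,-259,80],"rotation":[0,0,9.4],"grip":0},{"xyz":[-187,-259,80],"rotation":[0,0,9.4],"grip":0},{"xyz":[-187,-259,80],"rotation":[0,0,9.4],"grip":0},{"xyz":[-187,-259,80],"rotation":[0,0,9.4],"grip":0},{"xyz":[-187,-259,80],"rotation":[0,0,9.4],"grip":0}]'

```text
time: 0.78
ee_pos: [0.4111, -0.3013, 0.1539]
eef_rot: [0.795, -0.606, -0.0, -0.0]
ft_force: [1.3, -0.7, 0.0]
width: 0.0872
```

```bash
python3 - <<'E'
from h import *
st(); grab('wrist','w1')
h=np.radians(185.5); goal([.541+.077*np.cos(np.radians(5.5)),-.0045+.077*np.sin(np.radians(5.5)),.15],tool(185.5))
E
```

```text
{'time': 0.775, 'ee_pos': [0.4111, -0.3013, 0.1539], 'eef_rot': [0.7954, -0.606, -0.0004, -0.0002], 'ft_force': [1.3196, -0.6551, 0.0255], 'width': 0.0872, 'joint_positions': [0.7729, 0.1533, -0.2491, 1.8494, 0.0409, 1.1445, -0.7925]}
inc xyz [-228.6, -276.1, 3.5] rot [-0.5, -0.0, -169.6] | 5.7 rows pos 15.8 rows rot
```

View pics/w1.png

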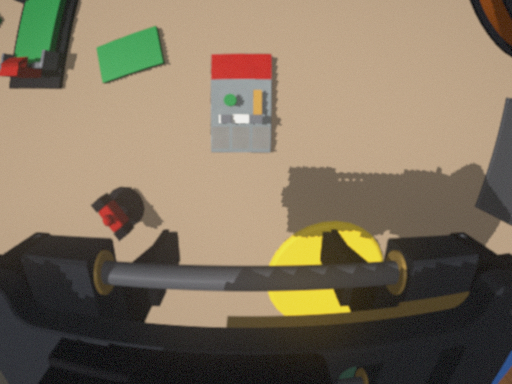

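Emit:
apply_moves --increments '[{"xyz":[-46,-55,0],"rotation":[0,0,-10.5],"grip":0},{"xyz":[-92,-110,0],"rotation":[0,0,-21],"grip":0},{"xyz":[-137,-165,0],"rotation":[0,0,-31.5],"grip":0},{"xyz":[-182,-220,0],"rotation":[0,0,-42],"grip":0},{"xyz":[-228,-276,3],"rotation":[0,0,-52.5],"grip":0}]'

```text
time: 1.45
ee_pos: [0.5865, -0.0431, 0.1518]
eef_rot: [0.983, -0.185, -0.001, -0.002]
ft_force: [-0.0, -0.8, 0.0]
width: 0.0868
```

```bash
python3 - <<'E'
from h import *
st()
c=load('w1')
X=ray2plane(c,[(211,54),(271.5,54),(271,153),(211,153)],.012,True)*1000; print(X.round(1),X.mean(0), np.degrees(np.arctan2(*(X[2]-X[1])[[1,0]])),np.degrees(np.arctan2(*(X[3]-X[0])[[1,0]])),np.linalg.norm(X[2]-X[1]),np.linalg.norm(X[0]-X[1]))
h=np.radians(185.5); goal([.541+.077*np.cos(np.radians(5.5)),-.0045+.077*np.sin(np.radians(5.5)),.15],tool(185.5))
E
```

```text
{'time': 1.45, 'ee_pos': [0.5865, -0.0431, 0.1518], 'eef_rot': [0.9828, -0.1846, -0.0007, -0.0025], 'ft_force': [-0.0442, -0.8361, 0.0202], 'width': 0.0868, 'joint_positions': [0.4307, 0.3567, -0.5286, 1.6391, 0.1848, 1.1971, -0.5095]}
[[ 535.  -226.4   12. ]
 [ 550.2 -283.8   12. ]
 [ 454.1 -310.3   12. ]
 [ 438.2 -252.2   12. ]] [ 494.35424941 -268.16983465   12.        ] -164.57958128152097 -165.0782388679256 99.71960565017727 59.30084173664353
inc xyz [12.3, -54.1, 2.0] rot [-0.3, -0.2, -116.8] | 0.9 rows pos 10.9 rows rot
```

Emit:
apply_moves --increments '[{"xyz":[12,-54,2],"rotation":[0,0,-10.6],"grip":0},{"xyz":[12,-54,2],"rotation":[0,0,-21.2],"grip":0},{"xyz":[12,-54,2],"rotation":[0,0,-32],"grip":0},{"xyz":[12,-54,2],"rotation":[0,0,-42.6],"grip":0},{"xyz":[12,-54,2],"rotation":[0,0,-53.2],"grip":0}]'

```text
time: 2.08
ee_pos: [0.6172, 0.0025, 0.1497]
eef_rot: [0.961, 0.278, 0.0, -0.003]
ft_force: [-0.1, 0.5, -0.3]
width: 0.0871
```

Emit:
apply_moves --increments '[{"rotation":[0,0,-10.6],"grip":0},{"rotation":[0,0,-21.2],"grip":0},{"rotation":[0,0,-32],"grip":0},{"rotation":[0,0,-42.6],"grip":0},{"rotation":[0,0,-53.2],"grip":0}]'

```text
$.increments[0]: bad value
```

```bash
python3 - <<'E'
from h import *
st(); goal([.541+.077*np.cos(np.radians(5.5)),-.0045+.077*np.sin(np.radians(5.5)),.15],tool(185.5))
E
```

```text
{'time': 2.075, 'ee_pos': [0.6172, 0.0025, 0.1497], 'eef_rot': [0.9606, 0.2779, 0.0002, -0.0026], 'ft_force': [-0.1362, 0.4875, -0.3397], 'width': 0.0871, 'joint_positions': [0.457, 0.4596, -0.6937, 1.5546, 0.2993, 1.2378, 0.2791]}
inc xyz [0.6, -0.1, -0.3] rot [-0.2, -0.2, -63.2] | 0.0 rows pos 5.9 rows rot
```

Emit:
apply_moves --increments '[{"xyz":[0,0,0],"rotation":[0,0,-10.6],"grip":0},{"xyz":[0,0,0],"rotation":[0,0,-21.2],"grip":0},{"xyz":[0,0,0],"rotation":[0,0,-32],"grip":0},{"xyz":[0,0,0],"rotation":[0,0,-42.6],"grip":0},{"xyz":[0,0,0],"rotation":[0,0,-53.2],"grip":0}]'

```text
time: 2.7
ee_pos: [0.617, 0.002, 0.1494]
eef_rot: [0.733, 0.681, 0.001, -0.002]
ft_force: [0.2, -0.5, -0.3]
width: 0.0869
```

Emit:
apply_moves --increments '[{"xyz":[0,0,0],"rotation":[0,0,-10],"grip":0},{"xyz":[0,0,0],"rotation":[0,0,-10],"grip":0}]'

```text
time: 2.95
ee_pos: [0.6169, 0.0015, 0.149]
eef_rot: [0.671, 0.741, 0.001, -0.003]
ft_force: [-0.1, 0.5, -0.1]
width: 0.0869
```

```bash
python3 - <<'E'
from h import *
st(); c=grab('wrist','w2')
cv2.imwrite('pics/w2b.png',cv2.resize(c['img'][0:230,130:390],None,fx=2.6,fy=2.6,interpolation=cv2.INTER_CUBIC))
E
```

```text
{'time': 2.95, 'ee_pos': [0.6169, 0.0015, 0.149], 'eef_rot': [0.671, 0.7415, 0.0012, -0.0027], 'ft_force': [-0.0998, 0.517, -0.1209], 'width': 0.0869, 'joint_positions': [0.5933, 0.5256, -0.8938, 1.5476, 0.4154, 1.2726, 1.3124]}
```

View pics/w2b.png

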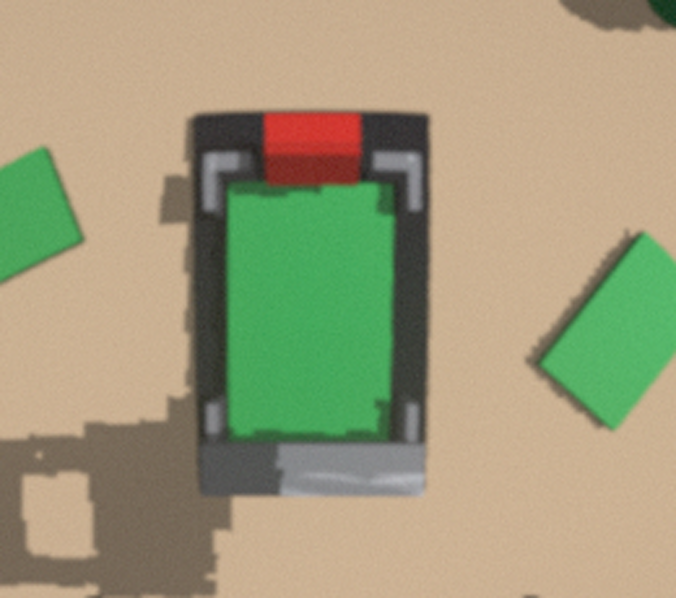

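```bash
python3 - <<'E'
from h import *
c=load('w2')
def w(x,y,z): return ray2plane(c,[(130+x/2.6,y/2.6)],z/1000,True)[0]*1000
for n,(x,y,z) in dict(nose=(312,185,40),noseL=(264,183,40),noseR=(361,183,40),gfl=(221,195,36),gfr=(407,195,36),gbl=(221,420,36),gbr=(406,420,36),gfol=(204,152,36),gfor=(421,152,36),lipL=(200,443,49),lipR=(425,443,49),bFL=(195,117,8),bFR=(428,117,8),bL=(200,400,8),bR=(425,400,8),fbL=(202,494,49),fbR=(426,494,49)).items():
    print(n,w(x,y,z).round(1))
L=w(195,117,8);R1=w(428,117,8);L2=w(200,400,8);R2=w(425,400,8)
g=[w(221,195,36),w(407,195,36),w(221,420,36),w(406,420,36)]
for a,b in ((L,L2),(R1,R2),(g[0],g[2]),(g[1],g[3])): print(np.degrees(np.arctan2(*(b-a)[[1,0]])))
st()
E
```

```text
nose [500.8  -8.   40. ]
noseL [501.6 -24.   40. ]
noseR [498.3   8.2  40. ]
gfl [506.3 -38.5  36. ]
gfr [499.9  24.4  36. ]
gbl [584.6 -31.6  36. ]
gbr [578.2  32.9  36. ]
gfol [491.5 -45.9  36. ]
gfor [483.9  27.7  36. ]
lipL [590.9 -36.8  49. ]
lipR [583.4  38.5  49. ]
bFL [472.5 -55.    8. ]
bFR [463.6  32.6   8. ]
bL [582.2 -43.    8. ]
bR [573.5  43.4   8. ]
fbL [608.5 -35.   49. ]
fbR [600.9  41.2  49. ]
6.261265582859881
5.641343968764677
5.07269175643123
6.207406078051849
{'time': 3.0, 'ee_pos': [0.6169, 0.0017, 0.1491], 'eef_rot': [0.672, 0.7405, 0.0012, -0.0026], 'ft_force': [0.812, 0.2036, 0.4578], 'width': 0.0873, 'joint_positions': [0.5928, 0.5252, -0.8933, 1.5477, 0.415, 1.2724, 1.3095]}
```

```bash
python3 - <<'E'
from h import *
goal([.488+.077,.2743+.004,.13],tool(183))
E
```

```text
inc xyz [280.2, -24.9, 20.7] rot [-0.1, -0.3, 2.6] | 4.5 rows pos 0.2 rows rot
```

Emit:
apply_moves --increments '[{"xyz":[280,-25,20],"rotation":[0,0,2.6],"grip":0},{"xyz":[280,-25,20],"rotation":[0,0,2.6],"grip":0},{"xyz":[280,-25,20],"rotation":[0,0,2.6],"grip":0},{"xyz":[280,-25,20],"rotation":[0,0,2.6],"grip":0},{"xyz":[280,-25,20],"rotation":[0,0,2.6],"grip":0}]'

```text
time: 3.62
ee_pos: [0.563, 0.2821, 0.1308]
eef_rot: [0.689, 0.725, 0.001, -0.003]
ft_force: [0.4, -0.4, 0.4]
width: 0.087
```

```bash
python3 - <<'E'
from h import *
s=st(); c=grab('wrist','w3'); img=c['img'].astype(int)
m=(img[...,0]>165); m[235:]=0
print(rect(c,m,.004,True))
E
```

```text
{'time': 3.625, 'ee_pos': [0.563, 0.2821, 0.1308], 'eef_rot': [0.6887, 0.725, 0.0014, -0.0032], 'ft_force': [0.4307, -0.3522, 0.3731], 'width': 0.087, 'joint_positions': [0.1309, 0.5805, -0.9128, 1.5323, 0.4661, 1.2599, 0.7766]}
(array([488.1, 274.8]), array([100.5,  60.6]), 3.1, array([487.7, 274.9,   4. ]), 6774)
```

View pics/w3.png

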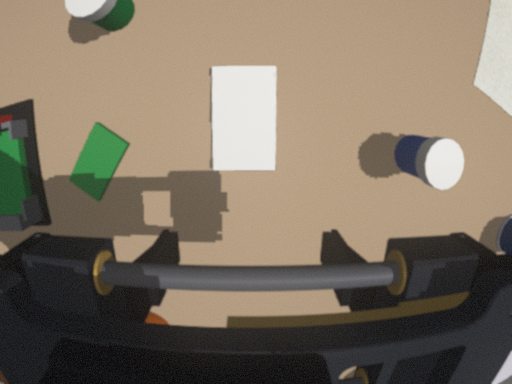

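```bash
python3 - <<'E'
from h import *
h=np.radians(3.1)
p=[.488-.004*np.cos(h),.2747-.004*np.sin(h)]
goal(p+[.05],tool(183.1)); goal(p+[.0095],tool(183.1))
E
```

```text
inc xyz [-7.5, -77.7, 80.9] rot [-0.2, -0.5, 0.0] | 1.8 rows pos 0.0 rows rot
inc xyz [-7.8, -77.5, 121.4] rot [-0.2, -0.5, 0.0] | 2.3 rows pos 0.0 rows rot
```

Emit:
apply_moves --increments '[{"xyz":[-7.5,-78,60],"rotation":[-0.2,-0.5,0],"grip":0},{"xyz":[-7.5,-78,81],"rotation":[-0.2,-0.5,0],"grip":0},{"xyz":[-7.8,-77.5,110],"rotation":[-0.2,-0.5,0],"grip":0},{"xyz":[-7.8,-77.5,119],"rotation":[-0.2,-0.5,0],"grip":0},{"xyz":[-7.8,-77.5,119],"rotation":[-0.2,-0.5,0],"grip":0}]'

```text
time: 4.3
ee_pos: [0.4845, 0.2745, 0.0122]
eef_rot: [0.688, 0.725, 0.0, 0.0]
ft_force: [0.1, -0.2, 0.5]
width: 0.0871
```

```bash
python3 - <<'E'
from h import *
st();h=np.radians(3.1)
p=[.488-.004*np.cos(h),.2747-.004*np.sin(h)]
goal(p+[.0092],tool(183.1))
E
```

```text
{'time': 4.3, 'ee_pos': [0.4845, 0.2745, 0.0122], 'eef_rot': [0.6883, 0.7254, 0.0002, 0.0001], 'ft_force': [0.0576, -0.2018, 0.5188], 'width': 0.0871, 'joint_positions': [0.1205, 0.5846, -0.8845, 1.8182, 0.5339, 0.9962, 0.6389]}
inc xyz [0.1, -0.5, 3.0] rot [0.0, -0.0, -0.1] | 0.0 rows pos 0.0 rows rot
```

Emit:
apply_moves --increments '[{"xyz":[0,-0.5,3],"rotation":[0,0,0],"grip":0},{"xyz":[0,-0.5,3.2],"rotation":[0,0,0],"grip":70},{"xyz":[0,-0.5,3.2],"rotation":[0,0,0],"grip":150},{"xyz":[0,-0.5,3.2],"rotation":[0,0,0],"grip":150},{"xyz":[0,-0.5,3.2],"rotation":[0,0,0],"grip":150}]' --squeeze 20

```text
time: 4.92
ee_pos: [0.4842, 0.2745, 0.0091]
eef_rot: [0.688, 0.725, 0.0, 0.0]
ft_force: [-0.6, 0.5, 0.9]
width: 0.0592
```

```bash
cat >> h.py <<'E'
CO=np.array([.5457,-.0033,0]); CY=5.7
def place(xf,zf,th,off,L=100,flip=180,dy=0,dyaw=0):
    """layer far-bottom-edge at carrier (xf,zf) mm, pitch th; off = TCP in layer frame mm"""
    C=R.from_euler('z',CY+dyaw,degrees=True); Ly=C*R.from_euler('y',th,degrees=True)
    o=C.apply(np.array([xf,dy,zf]))+Ly.apply(np.array(off)-[L/2,0,0])
    T=Ly*R.from_euler('z',flip,degrees=True)*R.from_matrix(np.array(SG).T)
    return CO+o/1000,T
E
python3 - <<'E'
from h import *
for a in ((36,75,0),(36,75,20),(36,28,20),(49,24,19)):
    p,T=place(*a,[-3.8,0,9]); print(p.round(4)); goal(p,T)
E
```

```text
[ 0.528  -0.0051  0.084 ]
inc xyz [-281.4, 29.1, -74.9] rot [0.0, -0.0, -2.7] | 4.7 rows pos 0.3 rows rot
[ 0.5343 -0.0044  0.1019]
inc xyz [-281.1, 35.5, -92.7] rot [20.0, -0.5, -2.7] | 4.8 rows pos 1.9 rows rot
[ 0.5343 -0.0044  0.0549]
inc xyz [-281.1, 35.4, -45.7] rot [20.0, -0.5, -2.7] | 4.6 rows pos 1.9 rows rot
[ 0.5468 -0.0032  0.05  ]
inc xyz [-280.6, 48.0, -40.9] rot [19.0, -0.5, -2.7] | 4.6 rows pos 1.8 rows rot
```

Emit:
apply_moves --increments '[{"xyz":[0,0,-10],"rotation":[0,0,0],"grip":150},{"xyz":[0,0,-50],"rotation":[0,0,0],"grip":150},{"xyz":[0,0,-110],"rotation":[0,0,0],"grip":150},{"xyz":[0,0,-120],"rotation":[0,0,0],"grip":150}]'

```text
time: 5.42
ee_pos: [0.4855, 0.276, 0.1336]
eef_rot: [0.688, 0.726, 0.003, 0.001]
ft_force: [0.0, 0.3, -1.0]
width: 0.0593
```

```bash
python3 - <<'E'
from h import *
s=st()
p,T=place(36,85,20,[-3.8,0,9]); print(p.round(4)); goal(p,T)
grab('side','s4')
i=cv2.imread('pics/s4.png'); cv2.imwrite('pics/s4b.png',cv2.resize(i[60:384,150:420],None,fx=2,fy=1.8*1.0))
E
```

```text
{'time': 5.425, 'ee_pos': [0.4855, 0.276, 0.1336], 'eef_rot': [0.6881, 0.7256, 0.0031, 0.0013], 'ft_force': [0.0097, 0.2599, -0.9562], 'width': 0.0593, 'joint_positions': [0.2104, 0.4318, -0.9904, 1.7262, 0.3891, 1.1887, 0.7393]}
[ 0.5343 -0.0044  0.1119]
inc xyz [-282.7, 33.7, 21.2] rot [20.4, -0.6, -2.6] | 4.6 rows pos 1.9 rows rot
```

View pics/s4b.png

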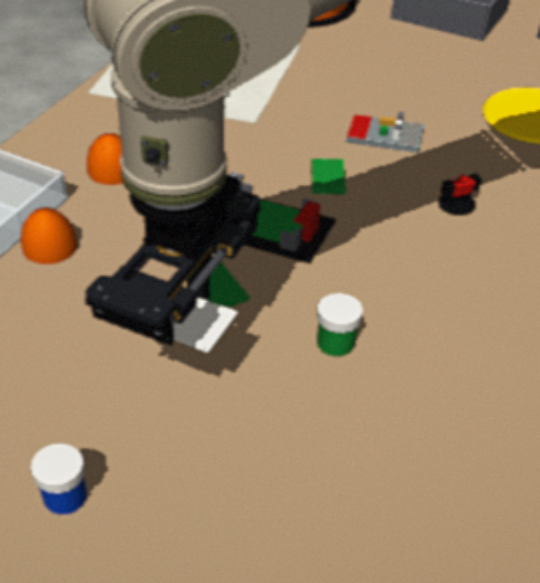

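The sheet is held level in the jaws, near (205,325) in the crop. I'll carry it over the carrier now.

Emit:
apply_moves --increments '[{"xyz":[-60,8,-5],"rotation":[5,0,-0.5],"grip":150},{"xyz":[-120,15,-5],"rotation":[10,-0.2,-1],"grip":150},{"xyz":[-180,22,0],"rotation":[15,-0.4,-1.8],"grip":150},{"xyz":[-240,30,8],"rotation":[20.4,-0.6,-2.6],"grip":150},{"xyz":[-283,34,14],"rotation":[20.4,-0.6,-2.6],"grip":150}]'

```text
time: 6.1
ee_pos: [0.5341, -0.0086, 0.1158]
eef_rot: [0.662, 0.729, -0.131, -0.119]
ft_force: [-0.9, 0.8, -0.3]
width: 0.0597
```

Emit:
apply_moves --increments '[{"xyz":[0,0,0],"rotation":[0,0,0],"grip":150},{"xyz":[0,0,0],"rotation":[0,0,0],"grip":150}]'

```text
time: 6.35
ee_pos: [0.5335, -0.0081, 0.115]
eef_rot: [0.661, 0.729, -0.131, -0.119]
ft_force: [0.3, -0.2, -1.1]
width: 0.0593
```

```bash
python3 - <<'E'
from h import *
s=st()
for z in (85,60,28):
    p,T=place(36,z,20,[-3.8,0,9]); goal(p,T)
c=grab('wrist','w5'); grab('side','s5')
i=cv2.imread('pics/s5.png'); cv2.imwrite('pics/s5b.png',cv2.resize(i[100:260,190:400],None,fx=3.5,fy=3.5))
E
```

```text
{'time': 6.35, 'ee_pos': [0.5335, -0.0081, 0.115], 'eef_rot': [0.6615, 0.7286, -0.1315, -0.1194], 'ft_force': [0.27, -0.1952, -1.0538], 'width': 0.0593, 'joint_positions': [0.5215, 0.6486, -0.8462, 1.4995, 0.3984, 1.5633, 1.2886]}
inc xyz [3.5, 2.2, 2.5] rot [-0.5, -0.1, -0.2] | 0.1 rows pos 0.0 rows rot
inc xyz [3.5, 10.9, 25.9] rot [-0.5, -0.1, -0.2] | 0.5 rows pos 0.0 rows rot
inc xyz [3.5, 22.1, 55.9] rot [-0.5, -0.1, -0.2] | 1.0 rows pos 0.0 rows rot
```

View pics/w5.png

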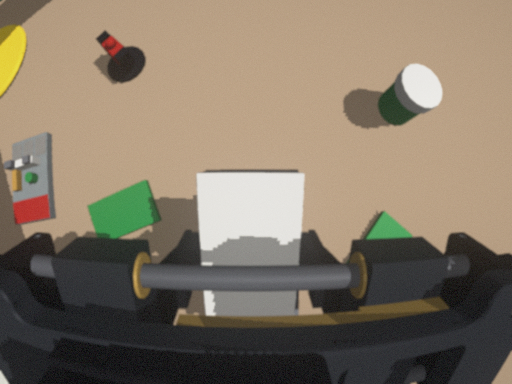

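View pics/s5b.png

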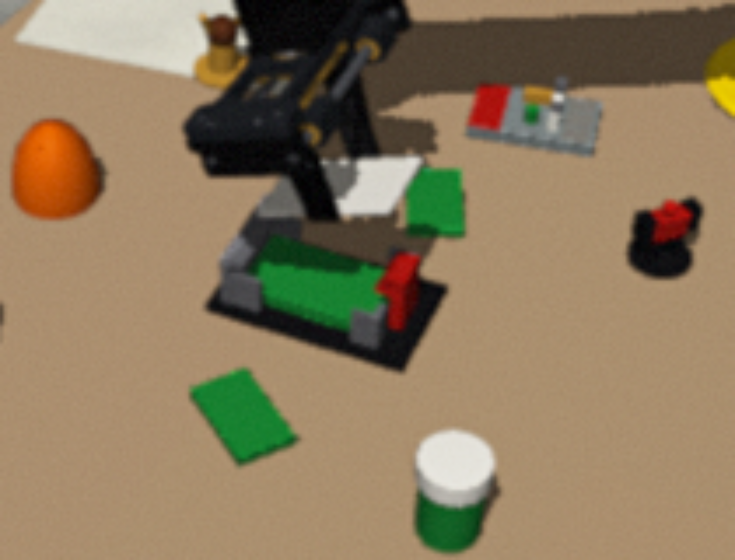

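Emit:
apply_moves --increments '[{"xyz":[3.5,5,12],"rotation":[-0.5,0,0],"grip":150},{"xyz":[3.5,11,26],"rotation":[-0.5,0,0],"grip":150},{"xyz":[3.5,16,40],"rotation":[-0.5,0,0],"grip":150},{"xyz":[3.5,20,50],"rotation":[-0.5,0,0],"grip":150},{"xyz":[3.5,20,51],"rotation":[-0.5,0,0],"grip":150}]'

```text
time: 7.08
ee_pos: [0.5339, -0.0035, 0.06]
eef_rot: [0.661, 0.73, -0.128, -0.117]
ft_force: [-0.1, 0.2, 0.2]
width: 0.0597
```

```bash
python3 - <<'E'
from h import *
s=st()
for a in ((36,28,20),(49,27,20),(49,23,18)):
    p,T=place(*a,[-3.8,0,9]); goal(p,T)
c=grab('wrist','w6'); grab('side','s6')
i=cv2.imread('pics/s6.png'); cv2.imwrite('pics/s6b.png',cv2.resize(i[120:240,220:360],None,fx=5,fy=5,interpolation=cv2.INTER_CUBIC))
E
```

```text
{'time': 7.075, 'ee_pos': [0.5339, -0.0035, 0.06], 'eef_rot': [0.6612, 0.7299, -0.1283, -0.1165], 'ft_force': [-0.1347, 0.2348, 0.188], 'width': 0.0597, 'joint_positions': [0.5044, 0.7042, -0.8238, 1.5445, 0.4364, 1.4684, 1.2636]}
inc xyz [-1.0, 2.1, 4.7] rot [0.0, -0.0, -0.0] | 0.1 rows pos 0.0 rows rot
inc xyz [-1.0, 14.6, 1.2] rot [0.0, -0.0, -0.0] | 0.2 rows pos 0.0 rows rot
inc xyz [-1.0, 15.7, 6.9] rot [-2.0, -0.0, -0.0] | 0.3 rows pos 0.2 rows rot
```

View pics/w6.png

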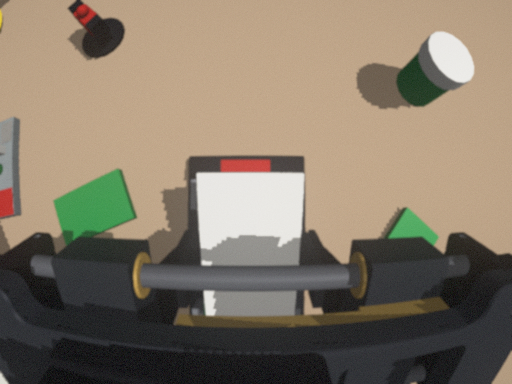

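View pics/s6b.png

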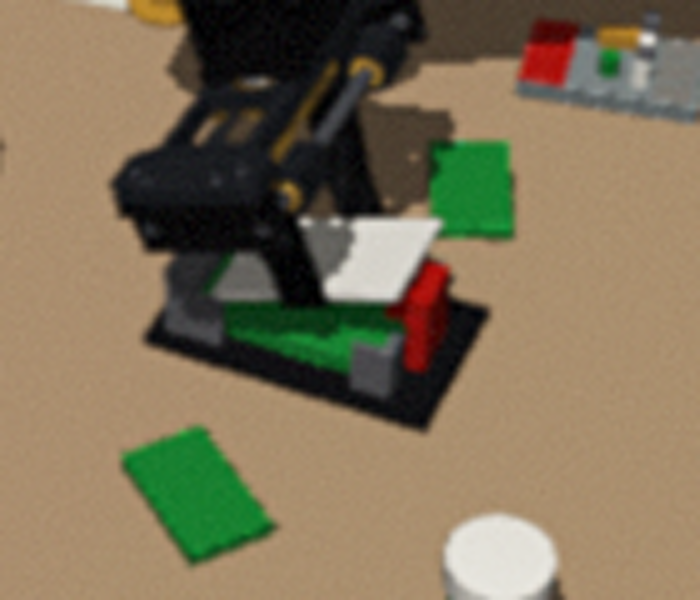

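```bash
python3 - <<'E'
from h import *
c=load('w6')
cv2.imwrite('pics/w6b.png',cv2.resize(c['img'][145:245,175:320],None,fx=5.4,fy=5.4,interpolation=cv2.INTER_CUBIC))
E
```

```text
(no output)
```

View pics/w6b.png

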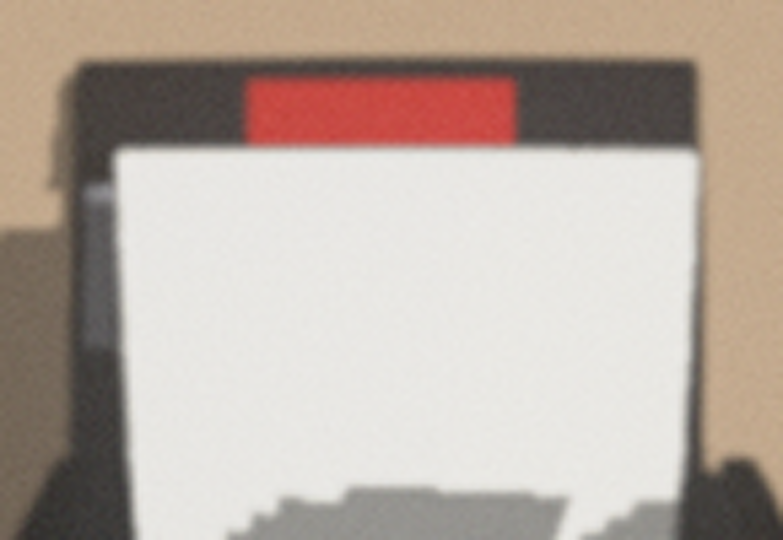

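```bash
python3 - <<'E'
from h import *
c=load('w6')
C=R.from_euler('z',CY,degrees=True)
def w(x,y,z): 
    X=ray2plane(c,[(175+x/5.4,145+y/5.4)],z/1000,True)[0]; return C.inv().apply(X-CO)*1000
for n,a in dict(b=((80,62,8),(695,62,8)),catch=((246,80,54),(517,80,54)),sheet=((115,147,71),(698,150,71))).items():
    A=[w(*q) for q in a]; print(n,np.round(A,1).tolist(),'mid',np.mean(A,0).round(1),'slope deg',np.degrees(np.arctan2(-(A[1]-A[0])[0],(A[1]-A[0])[1])).round(2))
s=r.read_state(); print(C.inv().apply(np.array(s['ee_pos'])-CO)*1000)
E
```

```text
b [[-79.5, -44.1, 8.0], [-79.4, 44.0, 8.0]] mid [-79.4  -0.1   8. ] slope deg -0.07
catch [[-67.3, -15.5, 54.0], [-67.3, 15.0, 54.0]] mid [-67.3  -0.2  54. ] slope deg -0.08
sheet [[-57.2, -27.1, 71.0], [-56.9, 32.2, 71.0]] mid [-57.    2.5  71. ] slope deg -0.31
[-11.28020168   1.09015097  61.00734741]
```

Emit:
apply_moves --increments '[{"xyz":[-2.5,0,0],"rotation":[0,0,0.2],"grip":150},{"xyz":[-2.5,1,4],"rotation":[0,0,0.2],"grip":150},{"xyz":[-2.5,6,4],"rotation":[0,0,0.2],"grip":150},{"xyz":[-2.5,12,2.5],"rotation":[0,0,0.2],"grip":150},{"xyz":[-2.5,14.5,2.5],"rotation":[0,0,0.2],"grip":150}]'

```text
time: 7.8
ee_pos: [0.5479, -0.0043, 0.0537]
eef_rot: [0.663, 0.729, -0.128, -0.116]
ft_force: [0.5, -0.5, 0.4]
width: 0.0594
```

```bash
python3 - <<'E'
from h import *
s=st()
for a in ((49,25,19),(50,24,15),(50,23,13)):
    p,T=place(*a,[-3.8,0,9],dy=-1.4); goal(p,T)
c=grab('wrist','w7'); grab('side','s7')
i=cv2.imread('pics/s7.png'); cv2.imwrite('pics/s7b.png',cv2.resize(i[130:220,230:330],None,fx=6,fy=6,interpolation=cv2.INTER_CUBIC))
E
```

```text
{'time': 7.8, 'ee_pos': [0.5479, -0.0043, 0.0537], 'eef_rot': [0.6626, 0.7289, -0.1279, -0.1158], 'ft_force': [0.5437, -0.4811, 0.3884], 'width': 0.0594, 'joint_positions': [0.4859, 0.7339, -0.8111, 1.508, 0.4499, 1.4736, 1.2627]}
inc xyz [-0.2, -0.1, 2.8] rot [-0.9, -0.0, -0.2] | 0.0 rows pos 0.1 rows rot
inc xyz [-0.2, 0.8, 7.2] rot [-4.9, -0.0, -0.2] | 0.1 rows pos 0.5 rows rot
inc xyz [-0.2, 1.0, 10.1] rot [-6.9, -0.0, -0.2] | 0.2 rows pos 0.6 rows rot
```

View pics/s7b.png

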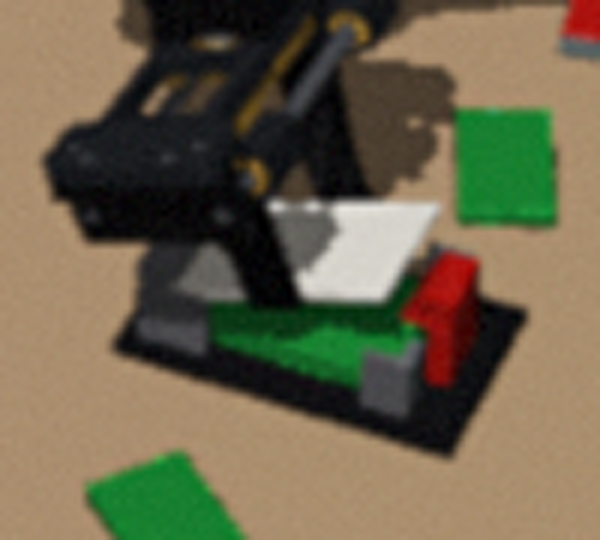

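Emit:
apply_moves --increments '[{"xyz":[0,0.2,2.5],"rotation":[-1,0,-0.1],"grip":150},{"xyz":[0,0.5,5],"rotation":[-3,0,-0.1],"grip":150},{"xyz":[0,0.8,7.2],"rotation":[-4.9,0,-0.1],"grip":150},{"xyz":[0,0.8,7.2],"rotation":[-4.9,0,-0.1],"grip":150}]'

```text
time: 8.4
ee_pos: [0.5454, -0.0048, 0.0467]
eef_rot: [0.666, 0.734, -0.097, -0.087]
ft_force: [-0.2, 0.3, 0.2]
width: 0.0594
```

```bash
python3 - <<'E'
from h import *
s=st()
for a in ((50,22,14),(50,22,12)):
    p,T=place(*a,[-3.8,0,9],dy=-1.4); goal(p,T)
c=grab('wrist','w8'); 
cv2.imwrite('pics/w8b.png',cv2.resize(c['img'][145:245,175:320],None,fx=5.4,fy=5.4,interpolation=cv2.INTER_CUBIC))
E
```

```text
{'time': 8.4, 'ee_pos': [0.5454, -0.0048, 0.0467], 'eef_rot': [0.6662, 0.7343, -0.0967, -0.0873], 'ft_force': [-0.2367, 0.2993, 0.2022], 'width': 0.0594, 'joint_positions': [0.531, 0.6803, -0.8323, 1.5962, 0.4576, 1.3597, 1.2585]}
inc xyz [0.1, 1.2, 2.7] rot [-1.0, 0.0, -0.1] | 0.0 rows pos 0.1 rows rot
inc xyz [0.1, 0.9, 4.6] rot [-3.0, 0.0, -0.1] | 0.1 rows pos 0.3 rows rot
```

View pics/w8b.png

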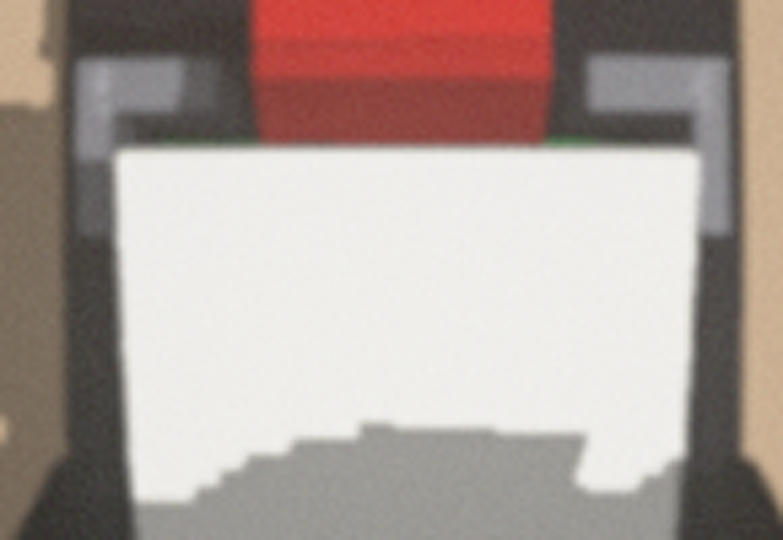

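Emit:
apply_moves --increments '[{"xyz":[0,1,3.5],"rotation":[-2,0,0],"grip":150},{"xyz":[0,1,3.5],"rotation":[-2,0,0],"grip":100},{"xyz":[0,1,3.5],"rotation":[-2,0,0],"grip":40},{"xyz":[0,1,3.5],"rotation":[-2,0,0],"grip":40}]'

```text
time: 8.95
ee_pos: [0.5459, -0.0047, 0.0432]
eef_rot: [0.668, 0.736, -0.084, -0.076]
ft_force: [-0.2, 0.4, 0.1]
width: 0.0705
```

```bash
python3 - <<'E'
from h import *
s=st()
c=grab('wrist','w9'); grab('side','s9')
cv2.imwrite('pics/w9b.png',cv2.resize(c['img'][145:245,175:320],None,fx=5.4,fy=5.4,interpolation=cv2.INTER_CUBIC))
i=cv2.imread('pics/s9.png'); cv2.imwrite('pics/s9b.png',cv2.resize(i[130:220,230:330],None,fx=6,fy=6,interpolation=cv2.INTER_CUBIC))
E
```

```text
{'time': 8.95, 'ee_pos': [0.5459, -0.0047, 0.0432], 'eef_rot': [0.6677, 0.7358, -0.084, -0.076], 'ft_force': [-0.1507, 0.3897, 0.1054], 'width': 0.0705, 'joint_positions': [0.5467, 0.6625, -0.8392, 1.6274, 0.4617, 1.3137, 1.2558]}
```

View pics/w9b.png

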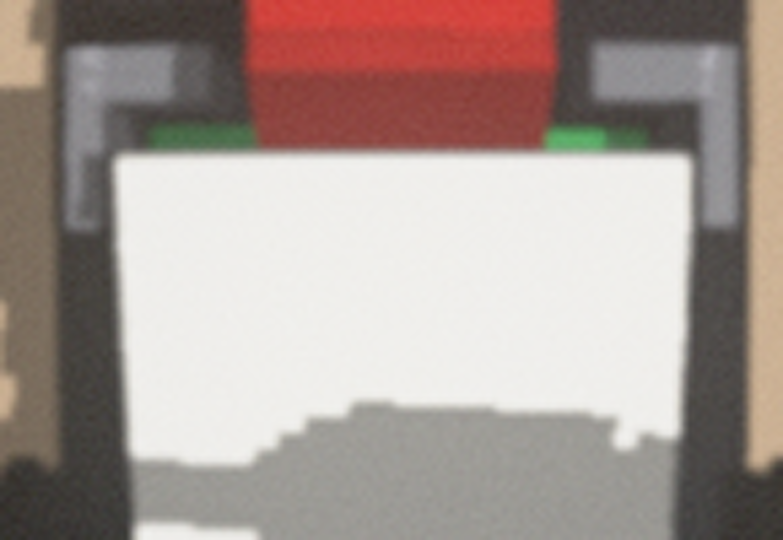

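View pics/s9b.png

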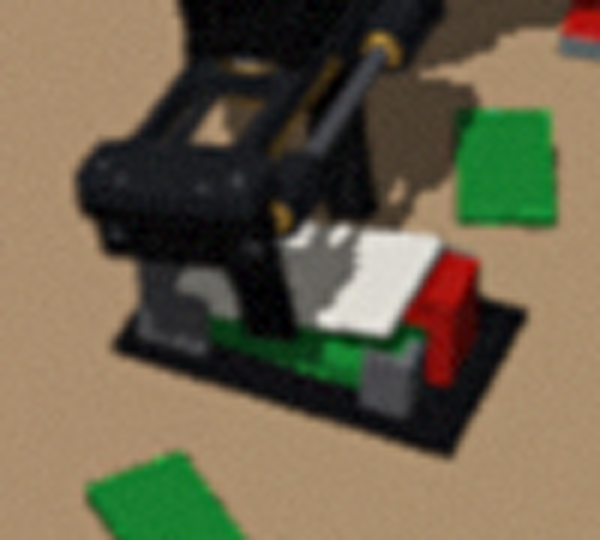

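```bash
cat >> h.py <<'E'
def press(x,y,ztip):
    C=R.from_euler('z',CY,degrees=True)
    return CO+C.apply([x,y,ztip+8])/1000, tool(CY+180)
E
python3 - <<'E'
from h import *
p,T=press(-32,-1.4,75); goal(p,T); p,T=press(-32,-1.4,50); goal(p,T)
E
```

```text
inc xyz [-0.1, -40.2, -31.6] rot [-13.0, 0.0, -0.1] | 0.8 rows pos 1.2 rows rot
inc xyz [-0.1, -34.5, -7.3] rot [-13.0, 0.0, -0.1] | 0.6 rows pos 1.2 rows rot
```

Emit:
apply_moves --increments '[{"xyz":[0,-2,-25],"rotation":[0,0,0],"grip":40},{"xyz":[0,-20,-50],"rotation":[-6,0,0],"grip":120},{"xyz":[0,-40,-45],"rotation":[-13,0,0],"grip":255},{"xyz":[0,-40,-32],"rotation":[-13,0,0],"grip":255},{"xyz":[0,-40,-32],"rotation":[-13,0,0],"grip":255}]'

```text
time: 9.68
ee_pos: [0.5139, -0.0082, 0.0829]
eef_rot: [0.672, 0.74, -0.001, -0.0]
ft_force: [0.8, -0.3, 0.9]
width: 0.0415
```

```bash
python3 - <<'E'
from h import *
s=st()
p,T=press(-32,-1.4,45);goal(p,T)
c=grab('wrist','w10'); grab('side','s10')
cv2.imwrite('pics/w10b.png',cv2.resize(c['img'][125:285,160:350],None,fx=4,fy=3.75,interpolation=cv2.INTER_CUBIC))
i=cv2.imread('pics/s10.png'); cv2.imwrite('pics/s10b.png',cv2.resize(i[130:220,230:330],None,fx=6,fy=6,interpolation=cv2.INTER_CUBIC))
E
```

```text
{'time': 9.675, 'ee_pos': [0.5139, -0.0082, 0.0829], 'eef_rot': [0.6722, 0.7404, -0.0009, -0.0004], 'ft_force': [0.8226, -0.3429, 0.8992], 'width': 0.0415, 'joint_positions': [0.7577, 0.3907, -0.9624, 1.8786, 0.3662, 1.0633, 1.3149]}
inc xyz [0.4, 0.2, 29.9] rot [-0.1, 0.0, -0.2] | 0.5 rows pos 0.0 rows rot
```

View pics/w10b.png

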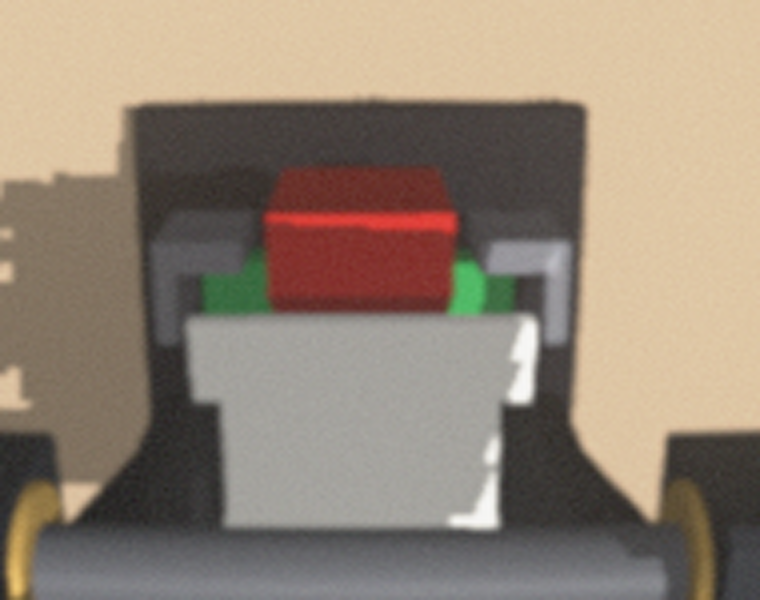

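View pics/s10b.png

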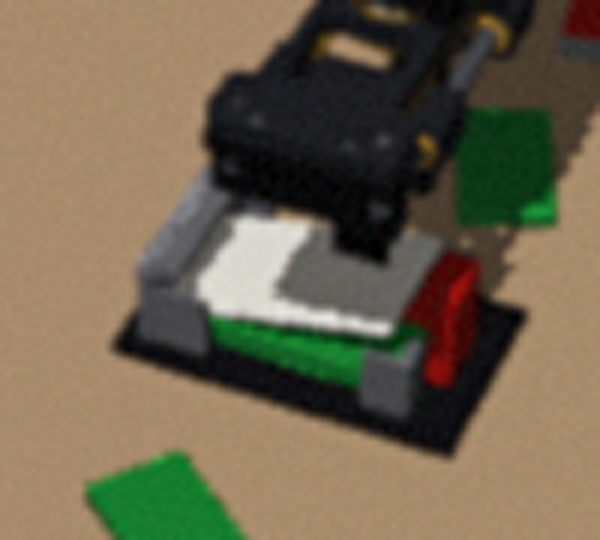

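Emit:
apply_moves --increments '[{"xyz":[0,0,10],"rotation":[0,0,0],"grip":255},{"xyz":[0,0,20],"rotation":[0,0,0],"grip":255},{"xyz":[0,0,27],"rotation":[0,0,0],"grip":255},{"xyz":[0,0,30],"rotation":[0,0,0],"grip":255},{"xyz":[0,0,31],"rotation":[0,0,0],"grip":255}]'

```text
time: 10.4
ee_pos: [0.5154, -0.0072, 0.0526]
eef_rot: [0.672, 0.741, 0.0, -0.0]
ft_force: [-1.4, -0.0, 4.7]
width: 0.0003
```

Emit:
apply_moves --increments '[{"xyz":[0,0,1],"rotation":[0,0,0],"grip":255},{"xyz":[0,0,2],"rotation":[0,0,0],"grip":255},{"xyz":[0,0,3],"rotation":[0,0,0],"grip":255},{"xyz":[0,0,3],"rotation":[0,0,0],"grip":255}]'

```text
time: 10.9
ee_pos: [0.5154, -0.0072, 0.0495]
eef_rot: [0.672, 0.741, 0.0, -0.0]
ft_force: [0.1, 0.5, 0.7]
width: 0.0002
```

Emit:
apply_moves --increments '[{"xyz":[0,0,1],"rotation":[0,0,0],"grip":255},{"xyz":[0,0,2],"rotation":[0,0,0],"grip":255},{"xyz":[0,0,3],"rotation":[0,0,0],"grip":255},{"xyz":[0,0,3],"rotation":[0,0,0],"grip":255}]'

```text
time: 11.4
ee_pos: [0.5153, -0.0072, 0.0464]
eef_rot: [0.672, 0.741, 0.0, -0.0]
ft_force: [0.1, 0.4, 0.1]
width: 0.0002
```

```bash
python3 - <<'E'
from h import *
s=st()
c=grab('wrist','w11'); grab('side','s11')
cv2.imwrite('pics/w11b.png',cv2.resize(c['img'][125:285,160:350],None,fx=4,fy=3.75,interpolation=cv2.INTER_CUBIC))
i=cv2.imread('pics/s11.png'); cv2.imwrite('pics/s11b.png',cv2.resize(i[130:220,230:330],None,fx=6,fy=6,interpolation=cv2.INTER_CUBIC))
E
```

```text
{'time': 11.4, 'ee_pos': [0.5153, -0.0072, 0.0464], 'eef_rot': [0.6719, 0.7406, 0.0002, -0.0004], 'ft_force': [0.1136, 0.3801, 0.0924], 'width': 0.0002, 'joint_positions': [0.7208, 0.4463, -0.9277, 1.9041, 0.4216, 1.0007, 1.2737]}
```

View pics/w11b.png

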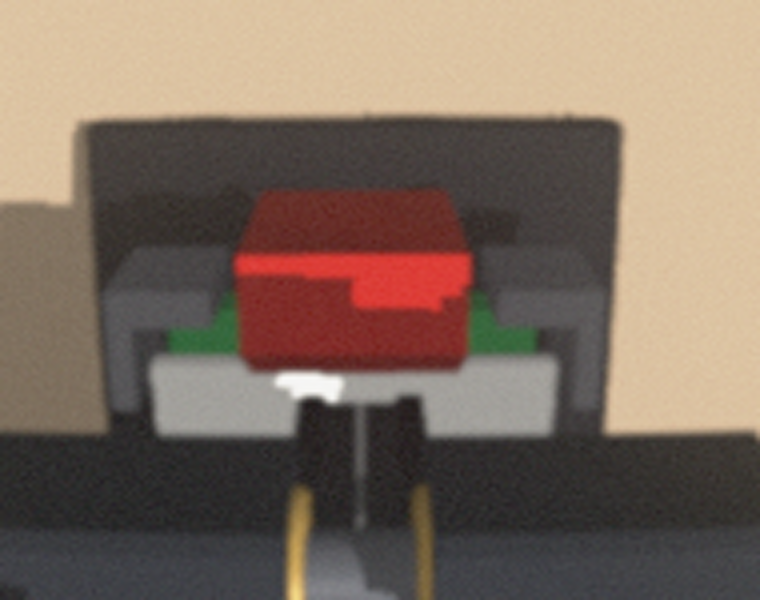

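View pics/s11b.png

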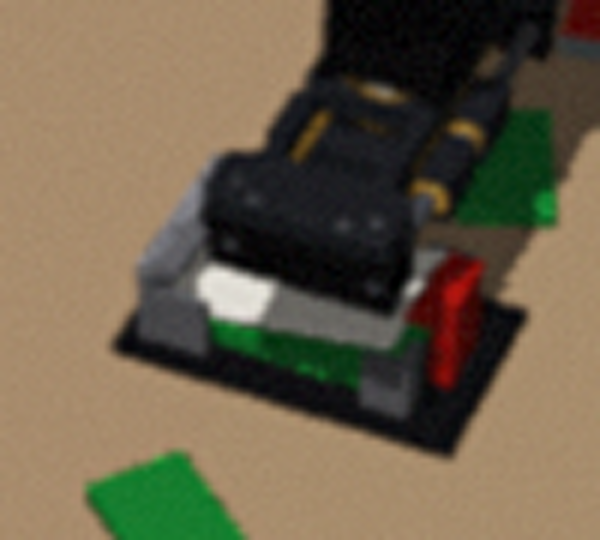

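The sheet's front edge now lies under the red nose: (355,370) in the wrist crop. So it clicked at about 5 N. I'll go on down gently.

Emit:
apply_moves --increments '[{"xyz":[0,0,3],"rotation":[0,0,0],"grip":255},{"xyz":[0,0,6],"rotation":[0,0,0],"grip":255},{"xyz":[0,0,9],"rotation":[0,0,0],"grip":255},{"xyz":[0,0,11],"rotation":[0,0,0],"grip":255},{"xyz":[0,0,12],"rotation":[0,0,0],"grip":255}]'

```text
time: 12.12
ee_pos: [0.5153, -0.0072, 0.0343]
eef_rot: [0.672, 0.741, 0.0, -0.0]
ft_force: [0.7, 0.9, -0.9]
width: 0.0001
```

Emit:
apply_moves --increments '[{"xyz":[0,0,0.5],"rotation":[0,0,0],"grip":255},{"xyz":[0,0,1],"rotation":[0,0,0],"grip":255},{"xyz":[0,0,1],"rotation":[0,0,0],"grip":255}]'

```text
time: 12.5
ee_pos: [0.5153, -0.0072, 0.0333]
eef_rot: [0.672, 0.741, 0.0, -0.0]
ft_force: [-0.0, -0.0, 0.4]
width: 0.0004
```

Emit:
apply_moves --increments '[{"xyz":[0,0,0.5],"rotation":[0,0,0],"grip":255},{"xyz":[0,0,0.6],"rotation":[0,0,0],"grip":255}]'

```text
time: 12.75
ee_pos: [0.5153, -0.0072, 0.0327]
eef_rot: [0.672, 0.741, 0.0, -0.0]
ft_force: [-0.2, -0.3, 0.1]
width: 0.0006
```

Emit:
apply_moves --increments '[{"xyz":[0,0,0.5],"rotation":[0,0,0],"grip":255},{"xyz":[0,0,0.6],"rotation":[0,0,0],"grip":255}]'

```text
time: 13.0
ee_pos: [0.5154, -0.0072, 0.0325]
eef_rot: [0.672, 0.741, 0.0, -0.0]
ft_force: [-2.2, 0.4, 7.1]
width: 0.0004
```

Emit:
apply_moves --increments '[{"xyz":[0,0,0.5],"rotation":[0,0,0],"grip":255},{"xyz":[0,0,0.6],"rotation":[0,0,0],"grip":255}]'

```text
time: 13.25
ee_pos: [0.5154, -0.0072, 0.0325]
eef_rot: [0.672, 0.741, -0.0, -0.0]
ft_force: [-4.2, -1.3, 10.2]
width: 0.0002
```

Emit:
apply_moves --increments '[{"xyz":[0,0,0.8],"rotation":[0,0,0],"grip":255},{"xyz":[0,0,1.0],"rotation":[0,0,0],"grip":255}]'

```text
time: 13.5
ee_pos: [0.5154, -0.0072, 0.0324]
eef_rot: [0.672, 0.741, -0.001, 0.0]
ft_force: [-6.9, -1.0, 19.1]
width: 0.0006
```

```bash
python3 - <<'E'
from h import *
for _ in range(2):
    s=r.read_state(); print(s['time'],s['ee_pos'],s['ft_force'])
E
```

```text
13.5 [ 0.51539393 -0.00716813  0.03241913] [-6.93604228 -0.95509002 19.10734685]
13.5 [ 0.51539393 -0.00716813  0.03241913] [-6.93604228 -0.95509002 19.10734685]
```

Emit:
apply_moves --increments '[{"xyz":[0,0,1.05],"rotation":[0,0,0],"grip":255},{"xyz":[0,0,1.05],"rotation":[0,0,0],"grip":255}]'

```text
time: 13.75
ee_pos: [0.5154, -0.0072, 0.0324]
eef_rot: [0.672, 0.741, -0.001, 0.0]
ft_force: [-7.8, -2.3, 17.5]
width: 0.0003
```

Emit:
apply_moves --increments '[{"xyz":[0,0,1.25],"rotation":[0,0,0],"grip":255},{"xyz":[0,0,1.25],"rotation":[0,0,0],"grip":255}]'

```text
time: 14.0
ee_pos: [0.5154, -0.0071, 0.0324]
eef_rot: [0.672, 0.741, -0.002, 0.001]
ft_force: [-7.9, -1.1, 20.8]
width: 0.0007
```

Emit:
apply_moves --increments '[{"xyz":[0,0,1.35],"rotation":[0,0,0],"grip":255},{"xyz":[0,0,1.35],"rotation":[0,0,0],"grip":255},{"xyz":[0,0,1.35],"rotation":[0,0,0],"grip":255}]'

```text
time: 14.38
ee_pos: [0.5154, -0.0071, 0.0324]
eef_rot: [0.672, 0.741, -0.002, 0.001]
ft_force: [-9.4, -1.5, 21.7]
width: 0.0006
```

Emit:
apply_moves --increments '[{"xyz":[0,0,1.35],"rotation":[0,0,0],"grip":255}]'

```text
time: 14.5
ee_pos: [0.5155, -0.0071, 0.0324]
eef_rot: [0.672, 0.741, -0.003, 0.001]
ft_force: [-10.2, -1.0, 21.5]
width: 0.0009
```

Emit:
apply_moves --increments '[{"xyz":[0,0,1.4],"rotation":[0,0,0],"grip":255},{"xyz":[0,0,1.4],"rotation":[0,0,0],"grip":255},{"xyz":[0,0,1.4],"rotation":[0,0,0],"grip":255}]'

```text
time: 14.88
ee_pos: [0.5154, -0.0071, 0.0324]
eef_rot: [0.672, 0.741, -0.004, 0.001]
ft_force: [-9.5, -1.1, 22.9]
width: 0.0007
```

Emit:
apply_moves --increments '[{"xyz":[0,0,1.4],"rotation":[0,0,0],"grip":255},{"xyz":[0,0,1.4],"rotation":[0,0,0],"grip":255},{"xyz":[0,0,1.4],"rotation":[0,0,0],"grip":255}]'

```text
time: 15.25
ee_pos: [0.5155, -0.007, 0.0324]
eef_rot: [0.672, 0.741, -0.004, 0.002]
ft_force: [-9.0, -1.1, 23.2]
width: 0.0004
```

Emit:
apply_moves --increments '[{"xyz":[0,0,-5],"rotation":[0,0,0],"grip":255},{"xyz":[0,20,-55],"rotation":[0,0,0],"grip":200},{"xyz":[0,50,-100],"rotation":[0,0,0],"grip":100},{"xyz":[0,70,-110],"rotation":[0,0,0],"grip":0},{"xyz":[0,80,-110],"rotation":[0,0,0],"grip":0}]'

```text
time: 15.88
ee_pos: [0.5965, 0.0018, 0.1427]
eef_rot: [0.672, 0.741, -0.004, 0.002]
ft_force: [-0.2, 0.2, -0.6]
width: 0.0327
```

```bash
python3 - <<'E'
from h import *
s=st()
c=grab('wrist','w12'); grab('side','s12')
cv2.imwrite('pics/w12b.png',cv2.resize(c['img'][20:240,140:360],None,fx=2.7,fy=2.7,interpolation=cv2.INTER_CUBIC))
i=cv2.imread('pics/s12.png'); cv2.imwrite('pics/s12b.png',cv2.resize(i[130:220,230:330],None,fx=6,fy=6,interpolation=cv2.INTER_CUBIC))
t=np.array([.4944,-.2682])
goal([t[0],t[1],.14],tool(15.2))
goal([t[0],t[1],.14],tool(15.2+180))
E
```

```text
{'time': 15.875, 'ee_pos': [0.5965, 0.0018, 0.1427], 'eef_rot': [0.6719, 0.7407, -0.0036, 0.0022], 'ft_force': [-0.1568, 0.2454, -0.5696], 'width': 0.0327, 'joint_positions': [0.6281, 0.4953, -0.9239, 1.6107, 0.4197, 1.2482, 1.2928]}
inc xyz [-258.8, -126.7, 3.6] rot [0.6, 0.5, 170.4] | 4.6 rows pos 15.9 rows rot
inc xyz [-258.8, -126.7, 3.6] rot [-0.3, 0.4, -9.6] | 4.6 rows pos 0.9 rows rot
```

View pics/w12b.png

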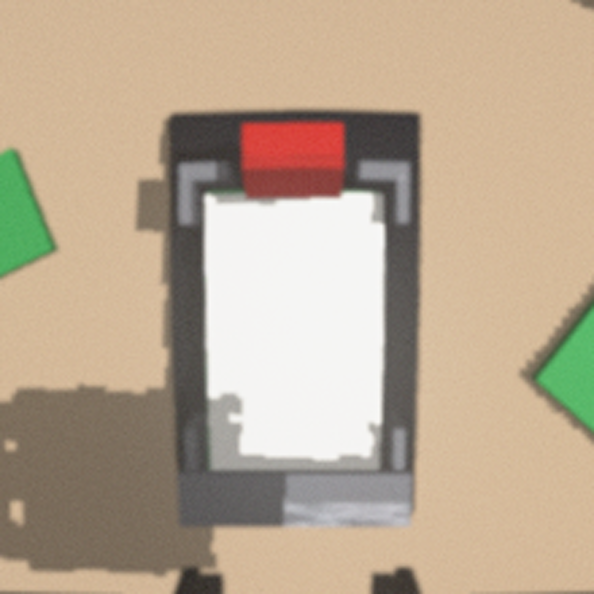

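View pics/s12b.png

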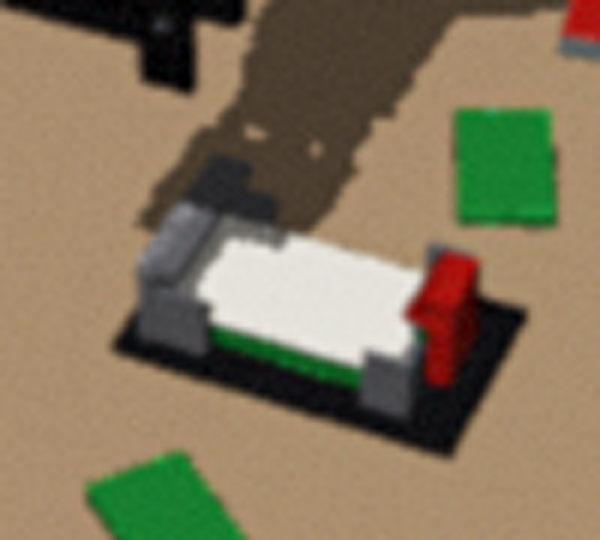

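Emit:
apply_moves --increments '[{"xyz":[-52,-26,0],"rotation":[0,0,10.6],"grip":0},{"xyz":[-104,-52,0],"rotation":[0,0,21.2],"grip":0},{"xyz":[-156,-78,0],"rotation":[0,0,31.8],"grip":0},{"xyz":[-208,-104,0],"rotation":[0,0,42.4],"grip":0},{"xyz":[-259,-127,0],"rotation":[0,0,53],"grip":0}]'

```text
time: 16.6
ee_pos: [0.4918, -0.2698, 0.1427]
eef_rot: [0.933, 0.36, -0.004, 0.003]
ft_force: [0.8, -0.1, 0.2]
width: 0.085
```

```bash
python3 - <<'E'
from h import *
c=load('top0'); print(ray2plane(c,[(523/1.5625,428/1.5625)],.01)); c=load('w1'); print(ray2plane(c,[(125,203)],.01,True))
st();t=np.array([.4944,-.2682])
goal([t[0],t[1],.14],tool(15.2))
E
```

```text
[[ 0.35016387 -0.1674982   0.01      ]]
[[ 0.36024421 -0.17003006  0.01      ]]
{'time': 16.6, 'ee_pos': [0.4918, -0.2698, 0.1427], 'eef_rot': [0.9329, 0.3602, -0.0041, 0.0025], 'ft_force': [0.8124, -0.1173, 0.1586], 'width': 0.085, 'joint_positions': [1.0058, 0.3419, -0.7041, 1.7126, 0.247, 1.1783, 0.9711]}
inc xyz [3.0, 0.5, 2.7] rot [0.6, 0.2, 117.0] | 0.1 rows pos 10.9 rows rot
```

Emit:
apply_moves --increments '[{"xyz":[3,0,0],"rotation":[0,0,10.6],"grip":0},{"xyz":[3,0,0],"rotation":[0,0,21.2],"grip":0},{"xyz":[3,0,0],"rotation":[0,0,31.8],"grip":0},{"xyz":[3,0,0],"rotation":[0,0,42.4],"grip":0},{"xyz":[3,0,0],"rotation":[0,0,53],"grip":0}]'

```text
time: 17.23
ee_pos: [0.4927, -0.2674, 0.1414]
eef_rot: [0.995, -0.097, -0.004, 0.004]
ft_force: [-0.2, 0.5, -0.3]
width: 0.0872
```

Emit:
apply_moves --increments '[{"xyz":[0,0,0],"rotation":[0,0,10.6],"grip":0},{"xyz":[0,0,0],"rotation":[0,0,21.2],"grip":0},{"xyz":[0,0,0],"rotation":[0,0,31.8],"grip":0},{"xyz":[0,0,0],"rotation":[0,0,42.4],"grip":0},{"xyz":[0,0,0],"rotation":[0,0,53],"grip":0}]'

```text
time: 17.85
ee_pos: [0.4913, -0.2669, 0.1402]
eef_rot: [0.846, -0.534, -0.003, 0.005]
ft_force: [-0.8, 0.6, 0.1]
width: 0.087
```

```bash
python3 - <<'E'
from h import *
st();h=np.radians(195.2);u=np.array([np.cos(h),np.sin(h)])
# sheet showed +1.4 mm along carrier y at tool heading 185 => tool x offset of held thing +1.4
for dx in (-4,):
    t=np.array([.4944,-.2682])+u*dx/1000
    goal([*t,.08],tool(15.2)); goal([*t,.011],tool(15.2))
grab('side','s13'); c=grab('wrist','w13')
E
```

```text
{'time': 17.85, 'ee_pos': [0.4913, -0.2669, 0.1402], 'eef_rot': [0.8457, -0.5337, -0.0027, 0.005], 'ft_force': [-0.8381, 0.5888, 0.0939], 'width': 0.087, 'joint_positions': [0.7805, 0.2944, -0.4333, 1.7273, 0.1429, 1.1569, -0.8209]}
inc xyz [3.1, -6.9, 60.1] rot [0.6, -0.1, 10.3] | 1.0 rows pos 1.0 rows rot
inc xyz [3.1, -7.6, 129.1] rot [0.6, -0.1, 10.3] | 2.1 rows pos 1.0 rows rot
```

View pics/w13.png

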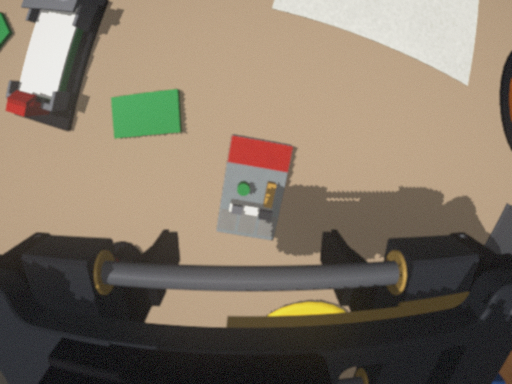

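Emit:
apply_moves --increments '[{"xyz":[3,-7,10],"rotation":[0.6,0,10.3],"grip":0},{"xyz":[3,-7,60],"rotation":[0.6,0,10.3],"grip":0},{"xyz":[3,-7.5,105],"rotation":[0.6,0,10.3],"grip":0},{"xyz":[3,-7.5,120],"rotation":[0.6,0,10.3],"grip":0},{"xyz":[3,-7.5,127],"rotation":[0.6,0,10.3],"grip":0}]'

```text
time: 18.58
ee_pos: [0.4982, -0.2671, 0.0132]
eef_rot: [0.796, -0.605, 0.0, 0.001]
ft_force: [-0.4, 0.6, 1.3]
width: 0.0868
```

```bash
python3 - <<'E'
from h import *
st();h=np.radians(195.2);u=np.array([np.cos(h),np.sin(h)])
t=np.array([.4944,-.2682])+u*-4/1000
goal([*t,.011],tool(15.2))
E
```

```text
{'time': 18.575, 'ee_pos': [0.4982, -0.2671, 0.0132], 'eef_rot': [0.7961, -0.6052, 0.0004, 0.0007], 'ft_force': [-0.4487, 0.6047, 1.2562], 'width': 0.0868, 'joint_positions': [0.7298, 0.4545, -0.3827, 1.8157, 0.2111, 0.9109, -1.0478]}
inc xyz [0.1, -0.0, 2.2] rot [0.0, -0.1, 0.3] | 0.0 rows pos 0.0 rows rot
```

Emit:
apply_moves --increments '[{"xyz":[0,0,1.5],"rotation":[0,0,0.2],"grip":60},{"xyz":[0,0,1.5],"rotation":[0,0,0.2],"grip":150},{"xyz":[0,0,1.5],"rotation":[0,0,0.2],"grip":150},{"xyz":[0,0,1.5],"rotation":[0,0,0.2],"grip":150},{"xyz":[0,0,1.5],"rotation":[0,0,0.2],"grip":150}]' --squeeze 25

```text
time: 19.2
ee_pos: [0.4987, -0.2673, 0.0124]
eef_rot: [0.795, -0.607, 0.001, 0.001]
ft_force: [-1.6, 1.6, 7.1]
width: 0.0594
```

Emit:
apply_moves --increments '[{"xyz":[0,0,-10],"rotation":[0,0,0],"grip":150},{"xyz":[0,0,-50],"rotation":[0,0,0],"grip":150},{"xyz":[0,0,-100],"rotation":[0,0,-8],"grip":150},{"xyz":[0,0,-130],"rotation":[0,0,-18],"grip":150},{"xyz":[0,0,-140],"rotation":[0,0,-28],"grip":150}]'

```text
time: 19.82
ee_pos: [0.4994, -0.2673, 0.1553]
eef_rot: [0.919, -0.394, 0.002, 0.001]
ft_force: [-0.3, 0.0, -2.5]
width: 0.0594
```

```bash
python3 - <<'E'
from h import *
st()
p,T=place(36,95,0,[-4,0,11.8],dy=-1); print(p); d,rv=goal(p,T)
grab('side','s14')
i=cv2.imread('pics/s14.png'); cv2.imwrite('pics/s14b.png',cv2.resize(i[30:230,230:480],None,fx=3,fy=3))
E
```

```text
{'time': 19.825, 'ee_pos': [0.4994, -0.2673, 0.1553], 'eef_rot': [0.9193, -0.3935, 0.0024, 0.0012], 'ft_force': [-0.2532, 0.0061, -2.5382], 'width': 0.0594, 'joint_positions': [0.8267, 0.2956, -0.4913, 1.6995, 0.1521, 1.1791, -0.5131]}
[ 0.52788832 -0.00608281  0.1068    ]
inc xyz [-169.6, -200.9, 47.5] rot [0.4, -0.1, -142.0] | 4.3 rows pos 13.3 rows rot
```

View pics/s14b.png

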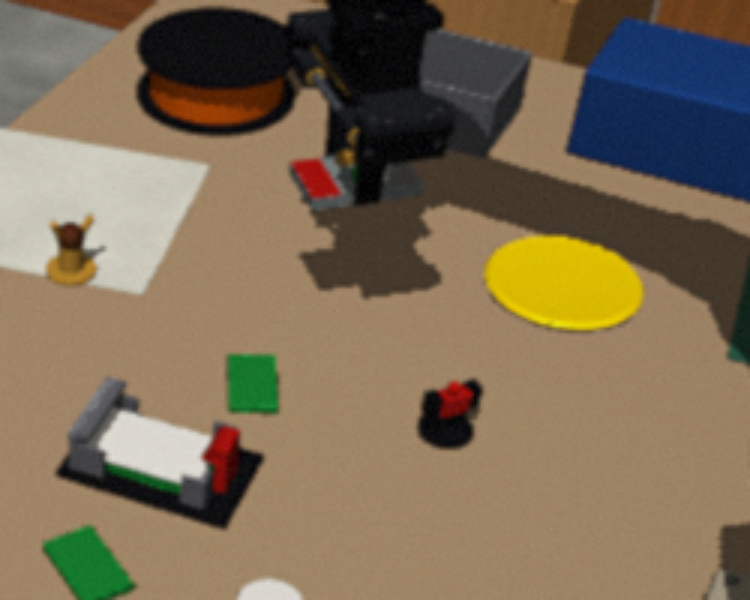

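Emit:
apply_moves --increments '[{"xyz":[-34,-40,0],"rotation":[0,0,-10.5],"grip":150},{"xyz":[-68,-80,0],"rotation":[0,0,-21],"grip":150},{"xyz":[-102,-120,0],"rotation":[0,0,-31.5],"grip":150},{"xyz":[-136,-160,5],"rotation":[0,0,-42],"grip":150},{"xyz":[-170,-201,10],"rotation":[0,0,-52.5],"grip":150}]'

```text
time: 20.5
ee_pos: [0.5249, -0.0039, 0.1444]
eef_rot: [0.998, 0.059, 0.002, 0.002]
ft_force: [0.4, 0.2, -1.5]
width: 0.0598
```

Emit:
apply_moves --increments '[{"xyz":[0,0,0],"rotation":[0,0,-10.6],"grip":150},{"xyz":[0,0,0],"rotation":[0,0,-21.2],"grip":150},{"xyz":[0,0,0],"rotation":[0,0,-31.8],"grip":150},{"xyz":[0,0,0],"rotation":[0,0,-42.4],"grip":150},{"xyz":[0,0,0],"rotation":[0,0,-53],"grip":150}]'

```text
time: 21.12
ee_pos: [0.5246, -0.0039, 0.1442]
eef_rot: [0.866, 0.5, 0.0, 0.003]
ft_force: [0.1, -1.3, -1.7]
width: 0.0595
```

```bash
python3 - <<'E'
from h import *
st()
p,T=place(36,95,19,[-4,0,11.8],dy=-1); print(p); d,rv=goal(p,T)
E
```

```text
{'time': 21.125, 'ee_pos': [0.5246, -0.0039, 0.1442], 'eef_rot': [0.8661, 0.4999, 0.0, 0.0028], 'ft_force': [0.0922, -1.3317, -1.6684], 'width': 0.0595, 'joint_positions': [0.7113, 0.3011, -0.9091, 1.7996, 0.2632, 1.1644, 0.766]}
[ 0.53463848 -0.00540906  0.1237378 ]
inc xyz [3.8, 9.4, 20.4] rot [18.6, -5.7, -35.4] | 0.4 rows pos 3.8 rows rot
```

Emit:
apply_moves --increments '[{"xyz":[1,2,0],"rotation":[4.6,-1.4,-8.8],"grip":150},{"xyz":[2,5,0],"rotation":[9.3,-2.8,-17.7],"grip":150},{"xyz":[3,7,5],"rotation":[14,-4.3,-26.5],"grip":150},{"xyz":[4,9,10],"rotation":[18.6,-5.7,-35.4],"grip":150},{"xyz":[4,9,12],"rotation":[18.6,-5.7,-35.4],"grip":150}]'

```text
time: 21.75
ee_pos: [0.5344, -0.0042, 0.1306]
eef_rot: [0.662, 0.73, -0.123, -0.112]
ft_force: [-0.9, -0.7, -2.5]
width: 0.0596
```

```bash
python3 - <<'E'
from h import *
st()
for a in ((36,95,19),(36,35,19)):
    p,T=place(*a,[-4,0,11.8],dy=-1); d,rv=goal(p,T)
c=grab('wrist','w15'); grab('side','s15')
cv2.imwrite('pics/w15b.png',cv2.resize(c['img'][145:285,160:345],None,fx=4.2,fy=4.2,interpolation=cv2.INTER_CUBIC))
i=cv2.imread('pics/s15.png'); cv2.imwrite('pics/s15b.png',cv2.resize(i[80:240,210:400],None,fx=3.7,fy=3.7,interpolation=cv2.INTER_CUBIC))
E
```

```text
{'time': 21.75, 'ee_pos': [0.5344, -0.0042, 0.1306], 'eef_rot': [0.6625, 0.7304, -0.1228, -0.112], 'ft_force': [-0.9106, -0.6614, -2.4532], 'width': 0.0596, 'joint_positions': [0.5656, 0.6428, -0.9176, 1.5006, 0.4194, 1.5763, 1.2665]}
inc xyz [-1.2, 2.4, 6.4] rot [-0.1, -0.1, -0.1] | 0.1 rows pos 0.0 rows rot
inc xyz [-1.3, 22.1, 63.1] rot [-0.1, -0.1, -0.1] | 1.1 rows pos 0.0 rows rot
```

View pics/w15b.png

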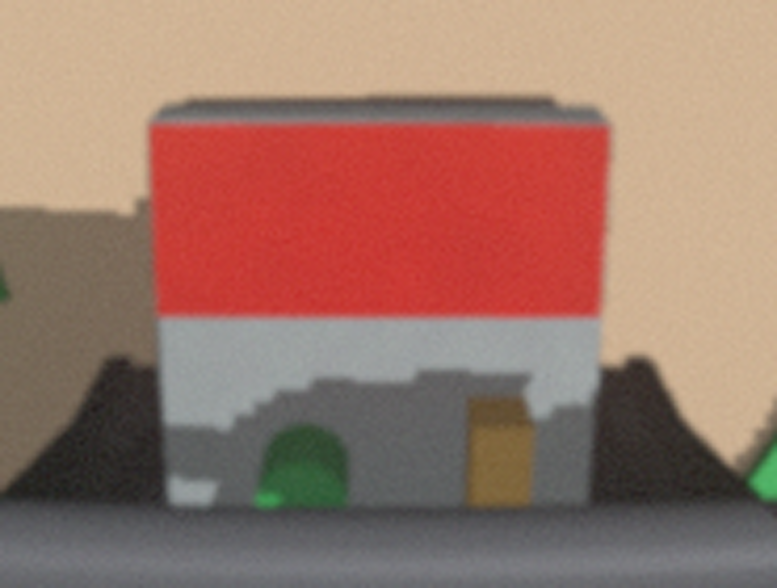

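View pics/s15b.png

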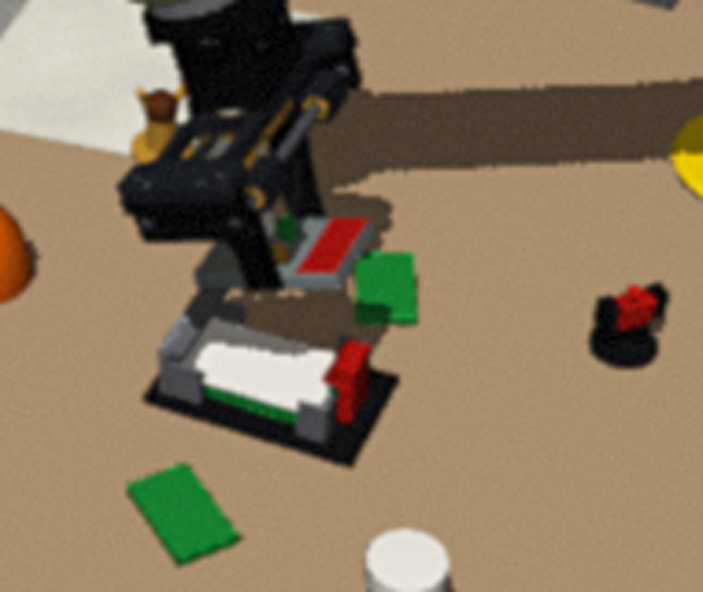

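```bash
cat >> h.py <<'E'
def pnp_tool(c,uv,obj,s):
    h=384; f=h/2/np.tan(np.radians(c['vertical_fov'])/2)
    d=(np.array(uv,float)-[c['cx'],c['cy']])/f; th=np.linalg.norm(d,axis=1,keepdims=True); n=d/th*np.tan(th)
    ok,rv,tv=cv2.solvePnP(np.array(obj,float),n.reshape(-1,1,2),np.eye(3),None,flags=cv2.SOLVEPNP_ITERATIVE)
    Rm=cv2.Rodrigues(np.array(c['rvec'],float))[0]; Ro=cv2.Rodrigues(rv)[0]
    Rw=Rm.T@Ro; tw=Rm.T@(tv.reshape(3)-np.array(c['tvec']).reshape(3)*1000)
    return Rw,tw
E
python3 - <<'E'
from h import *
c=load('w15'); s=r.read_state()
uv=[(160+x/4.2,145+y/4.2) for x,y in ((150,125),(610,125),(601,317),(158,317))]
Rw,tw=pnp_tool(c,uv,[(-50,-30,12),(-50,30,12),(-22,30,12),(-22,-30,12)],s)
R0=R.from_quat(s['eef_rot']); L=R.from_matrix(Rw)
exp=R0*R.from_matrix(np.array(SG).T).inv()*R.from_euler('z',-180,degrees=True)
print('rel rot deg (layer vs expected)',(exp.inv()*L).as_euler('xyz',degrees=True))
print('TCP in layer',L.inv().apply(np.array(s['ee_pos'])*1000-tw), L.as_euler('zyx',degrees=True))
E
```

```text
rel rot deg (layer vs expected) [-0.080216    6.15344719  0.13602349]
TCP in layer [-5.65240147 -2.00812271 20.51357702] [ 6.19418561 24.98955709 -2.69983329]
```

```bash
cat >> h.py <<'E'
def wpts(c):
    h,w=c['range_z'].shape; f=h/2/np.tan(np.radians(c['vertical_fov'])/2)
    u,v=np.meshgrid(np.arange(w),np.arange(h)); d=np.stack([(u-c['cx'])/f,(v-c['cy'])/f],-1)
    th=np.linalg.norm(d,axis=-1,keepdims=True); D=np.concatenate([d/np.maximum(th,1e-9)*np.tan(th),np.ones_like(th)],-1)
    Rm=cv2.Rodrigues(np.array(c['rvec'],float))[0]
    return (D*c['range_z'][...,None]-np.array(c['tvec']).reshape(3))@Rm
E
python3 - <<'E'
from h import *
s=r.read_state()
R0=R.from_quat(s['eef_rot'])
c=load('w15'); P=wpts(c); img=c['img'].astype(int)
m=(img[...,2]>2*img[...,1])&(img[...,2]>120); m[:165]=0;m[230:]=0;m[:,:190]=0;m[:,310:]=0
m=cv2.erode(m.astype(np.uint8),np.ones((5,5)))>0
q=R0.inv().apply(P[m]-s['ee_pos'])*1000
A=np.c_[q[:,:2],np.ones(len(q))]; k=np.ones(len(q),bool)
for _ in range(4):
    co=np.linalg.lstsq(A[k],q[k,2],rcond=None)[0]; e=q[:,2]-A@co; k=abs(e)<2.5*np.median(abs(e))+.2
print(len(q),co,'slopes deg x,y',np.degrees(np.arctan(co[:2])),np.std(e[k]), 'z at red centre',co@[0,-32,1])
# check on the table plane w3 & sheet w6
c=load('w6');P=wpts(c); print(np.median(P[60:120,200:300,2]), np.median(P[60:120,350:380,2]))
E
```

```text
4217 [1.55726751e-03 4.29991580e-03 1.59618385e+00] slopes deg x,y [0.08922478 0.24636551] 0.5139384982171527 z at red centre 1.4585865395125557
-0.0004132873761651985 -0.00040494186420695136
```

```bash
python3 - <<'E'
from h import *
for a in ((35,48,19),(35,29,19)):
    p,T=place(*a,[-4.6,0,13.5],dy=-1.4); d,rv=goal(p,T)
E
```

```text
inc xyz [-1.1, 16.7, 50.5] rot [0.0, -0.0, -0.3] | 0.9 rows pos 0.0 rows rot
inc xyz [-1.1, 22.9, 68.5] rot [0.0, -0.0, -0.3] | 1.2 rows pos 0.0 rows rot
```

Emit:
apply_moves --increments '[{"xyz":[-1,5,15],"rotation":[0,0,-0.3],"grip":150},{"xyz":[-1,10,30],"rotation":[0,0,-0.3],"grip":150},{"xyz":[-1,15,45],"rotation":[0,0,-0.3],"grip":150},{"xyz":[-1,17,50],"rotation":[0,0,-0.3],"grip":150},{"xyz":[-1,17,50],"rotation":[0,0,-0.3],"grip":150}]'

```text
time: 22.48
ee_pos: [0.5339, -0.0057, 0.0786]
eef_rot: [0.662, 0.731, -0.122, -0.111]
ft_force: [0.7, -0.1, -1.3]
width: 0.0599
```

```bash
python3 - <<'E'
from h import *
st()
c=grab('wrist','w16'); 
cv2.imwrite('pics/w16b.png',cv2.resize(c['img'][145:245,175:320],None,fx=5.4,fy=5.4,interpolation=cv2.INTER_CUBIC))
for a in ((35,29,19),):
    p,T=place(*a,[-4.6,0,13.5],dy=-1.4); d,rv=goal(p,T)
E
```

```text
{'time': 22.475, 'ee_pos': [0.5339, -0.0057, 0.0786], 'eef_rot': [0.6616, 0.7315, -0.1221, -0.1112], 'ft_force': [0.7171, -0.1284, -1.2735], 'width': 0.0599, 'joint_positions': [0.5554, 0.695, -0.8924, 1.5455, 0.4578, 1.4921, 1.2514]}
inc xyz [-0.3, 5.9, 18.6] rot [0.0, -0.0, 0.0] | 0.3 rows pos 0.0 rows rot
```

View pics/w16b.png

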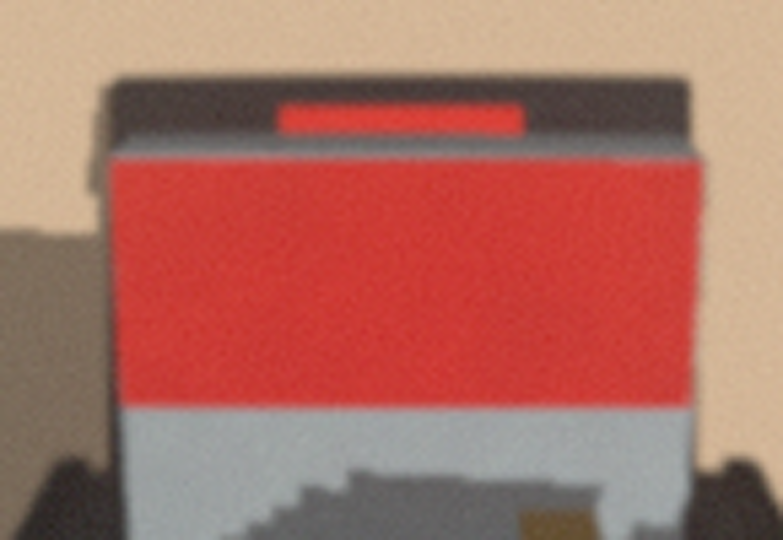

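```bash
python3 - <<'E'
from h import *
c=load('w16')
C=R.from_euler('z',CY,degrees=True)
def w(x,y,z): 
    X=ray2plane(c,[(175+x/5.4,145+y/5.4)],z/1000,True)[0]; return C.inv().apply(X-CO)*1000
for n,a in dict(b=((113,82,8),(688,82,8)),catch=((278,104,54),(526,104,54)),tile=((112,160,91.5),(702,160,91.5))).items():
    A=[w(*q) for q in a]; print(n,np.round(A,1).tolist(),'mid',np.mean(A,0).round(1),'slope deg',np.degrees(np.arctan2(-(A[1]-A[0])[0],(A[1]-A[0])[1])).round(2))
s=r.read_state(); print(C.inv().apply(np.array(s['ee_pos'])-CO)*1000)
E
```

```text
b [[-78.9, -44.6, 8.0], [-79.0, 43.8, 8.0]] mid [-79.   -0.4   8. ] slope deg 0.07
catch [[-67.6, -15.5, 54.0], [-67.6, 15.1, 54.0]] mid [-67.6  -0.2  54. ] slope deg 0.07
tile [[-55.8, -29.2, 91.5], [-55.9, 29.8, 91.5]] mid [-55.9   0.3  91.5] slope deg 0.08
[-11.71887699  -1.15268724  79.04302871]
```

Emit:
apply_moves --increments '[{"xyz":[-0.5,2,6],"rotation":[0,0,0],"grip":150},{"xyz":[-0.5,4,12],"rotation":[0,0,0],"grip":150},{"xyz":[-0.5,5.5,17],"rotation":[0,0,0],"grip":150},{"xyz":[-0.5,6,18.5],"rotation":[0,0,0],"grip":150},{"xyz":[-0.5,6,18.5],"rotation":[0,0,0],"grip":150}]'

```text
time: 23.15
ee_pos: [0.5338, -0.0061, 0.0595]
eef_rot: [0.662, 0.732, -0.122, -0.111]
ft_force: [-0.3, 0.6, -2.0]
width: 0.0596
```

```bash
python3 - <<'E'
from h import *
st()
for a in ((35,29,19),(46,28,19),(47.5,27,17),(48,26,14)):
    p,T=place(*a,[-4.6,0,13.5],dy=-1.6); d,rv=goal(p,T)
grab('side','s17')
i=cv2.imread('pics/s17.png'); cv2.imwrite('pics/s17b.png',cv2.resize(i[120:220,220:330],None,fx=6,fy=6,interpolation=cv2.INTER_CUBIC))
E
```

```text
{'time': 23.15, 'ee_pos': [0.5338, -0.0061, 0.0595], 'eef_rot': [0.6616, 0.7315, -0.1219, -0.111], 'ft_force': [-0.2503, 0.6349, -1.9689], 'width': 0.0596, 'joint_positions': [0.55, 0.7162, -0.8817, 1.5583, 0.4728, 1.4626, 1.2446]}
inc xyz [-0.0, -0.1, 0.0] rot [0.0, -0.1, 0.1] | 0.0 rows pos 0.0 rows rot
inc xyz [-0.0, 10.6, -2.6] rot [0.0, -0.1, 0.1] | 0.2 rows pos 0.0 rows rot
inc xyz [-0.0, 11.9, -0.2] rot [-2.0, -0.1, 0.1] | 0.2 rows pos 0.2 rows rot
inc xyz [-0.0, 12.2, 3.5] rot [-5.0, -0.1, 0.1] | 0.2 rows pos 0.5 rows rot
```

View pics/s17b.png

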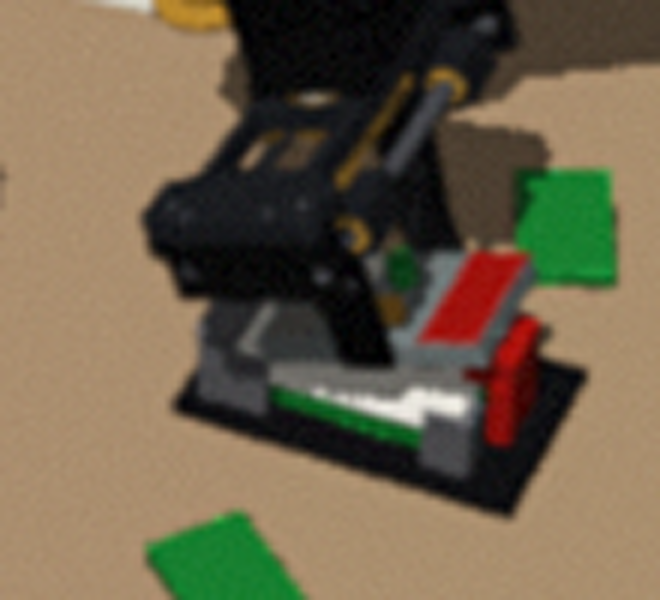

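Emit:
apply_moves --increments '[{"xyz":[0,4,-1],"rotation":[0,0,0],"grip":150},{"xyz":[0,8,-2],"rotation":[0,0,0],"grip":150},{"xyz":[0,10.6,-2.6],"rotation":[0,0,0],"grip":150},{"xyz":[0,11.9,-0.2],"rotation":[-2,0,0],"grip":150},{"xyz":[0,11.9,-0.2],"rotation":[-2,0,0],"grip":150}]'

```text
time: 23.82
ee_pos: [0.545, -0.005, 0.0561]
eef_rot: [0.663, 0.734, -0.109, -0.099]
ft_force: [0.1, -1.3, -1.0]
width: 0.0597
```

```bash
python3 - <<'E'
from h import *
st()
for a in ((47.5,27,17),(48,26,14.5),(48.2,25,13.5)):
    p,T=place(*a,[-4.6,0,13.5],dy=-1.6); d,rv=goal(p,T)
E
```

```text
{'time': 23.825, 'ee_pos': [0.545, -0.005, 0.0561], 'eef_rot': [0.6634, 0.7336, -0.1092, -0.0993], 'ft_force': [0.0972, -1.3296, -1.027], 'width': 0.0597, 'joint_positions': [0.5507, 0.7158, -0.8825, 1.5586, 0.4844, 1.43, 1.2429]}
inc xyz [0.0, 0.2, 0.2] rot [0.0, -0.0, 0.1] | 0.0 rows pos 0.0 rows rot
inc xyz [0.0, 0.4, 3.4] rot [-2.5, -0.0, 0.1] | 0.1 rows pos 0.2 rows rot
inc xyz [0.0, 0.7, 5.3] rot [-3.5, -0.0, 0.1] | 0.1 rows pos 0.3 rows rot
```

Emit:
apply_moves --increments '[{"xyz":[0,0.2,1.8],"rotation":[-1.2,0,0],"grip":150},{"xyz":[0,0.4,3.4],"rotation":[-2.5,0,0],"grip":150},{"xyz":[0,0.5,4.4],"rotation":[-3.5,0,0],"grip":150},{"xyz":[0,0.5,4.4],"rotation":[-3.5,0,0],"grip":150}]'

```text
time: 24.32
ee_pos: [0.544, -0.0053, 0.0518]
eef_rot: [0.666, 0.737, -0.087, -0.079]
ft_force: [0.3, -0.2, -0.7]
width: 0.0597
```

```bash
python3 - <<'E'
from h import *
st()
c=grab('wrist','w18'); grab('side','s18')
cv2.imwrite('pics/w18b.png',cv2.resize(c['img'][145:245,175:320],None,fx=5.4,fy=5.4,interpolation=cv2.INTER_CUBIC))
i=cv2.imread('pics/s18.png'); cv2.imwrite('pics/s18b.png',cv2.resize(i[120:220,220:330],None,fx=6,fy=6,interpolation=cv2.INTER_CUBIC))
for a in ((48.2,25,13.5),):
    p,T=place(*a,[-4.6,0,13.5],dy=-1.6); d,rv=goal(p,T)
E
```

```text
{'time': 24.325, 'ee_pos': [0.544, -0.0053, 0.0518], 'eef_rot': [0.6662, 0.7365, -0.0867, -0.0788], 'ft_force': [0.3049, -0.1899, -0.7278], 'width': 0.0597, 'joint_positions': [0.5849, 0.6785, -0.8988, 1.6189, 0.4899, 1.3498, 1.2389]}
inc xyz [0.2, 0.1, 1.0] rot [0.0, -0.0, 0.0] | 0.0 rows pos 0.0 rows rot
```

View pics/w18b.png

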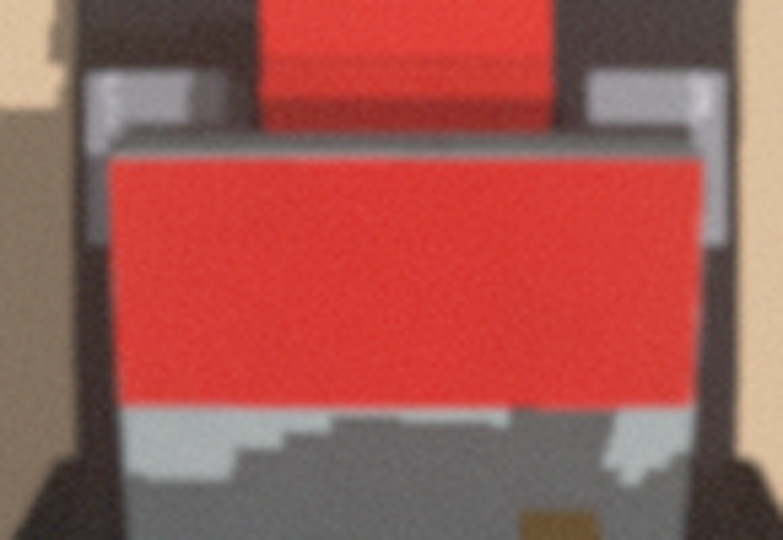

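View pics/s18b.png

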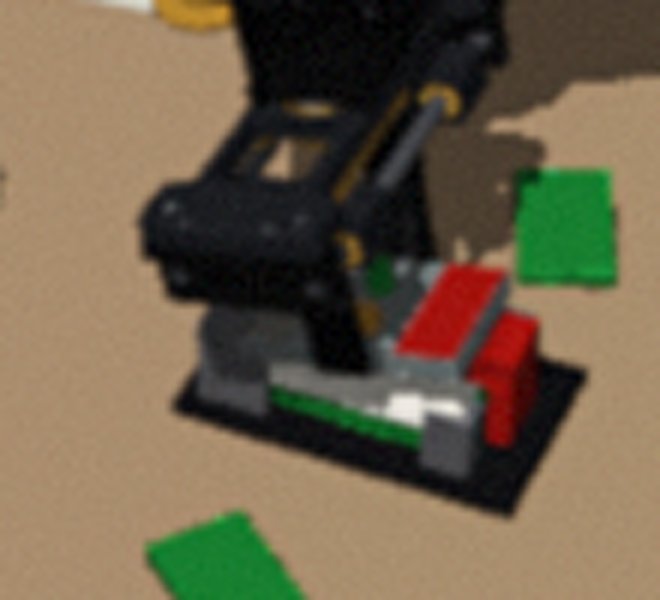

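Emit:
apply_moves --increments '[{"xyz":[0,0.1,1],"rotation":[0,0,0],"grip":150},{"xyz":[0,0.1,1.3],"rotation":[-0.5,0,0],"grip":150},{"xyz":[0,0.1,1.3],"rotation":[-0.5,0,0],"grip":90},{"xyz":[0,0.1,1.3],"rotation":[-0.5,0,0],"grip":40},{"xyz":[0,0.1,1.3],"rotation":[-0.5,0,0],"grip":40}]'

```text
time: 25.05
ee_pos: [0.544, -0.0052, 0.0506]
eef_rot: [0.667, 0.737, -0.084, -0.076]
ft_force: [-0.1, 0.8, 0.3]
width: 0.0703
```

```bash
python3 - <<'E'
from h import *
st()
c=grab('wrist','w19'); 
cv2.imwrite('pics/w19b.png',cv2.resize(c['img'][145:245,175:320],None,fx=5.4,fy=5.4,interpolation=cv2.INTER_CUBIC))
p,T=press(-32,-1.4,90); goal(p,T); p,T=press(-32,-1.4,65); goal(p,T)
E
```

```text
{'time': 25.05, 'ee_pos': [0.544, -0.0052, 0.0506], 'eef_rot': [0.6665, 0.7369, -0.0836, -0.0761], 'ft_force': [-0.1119, 0.7957, 0.2999], 'width': 0.0703, 'joint_positions': [0.589, 0.6746, -0.9005, 1.627, 0.4912, 1.3379, 1.238]}
inc xyz [0.4, -40.0, -39.4] rot [-13.0, -0.0, 0.0] | 0.9 rows pos 1.2 rows rot
inc xyz [0.4, -34.4, -15.1] rot [-13.0, -0.0, 0.0] | 0.6 rows pos 1.2 rows rot
```

View pics/w19b.png

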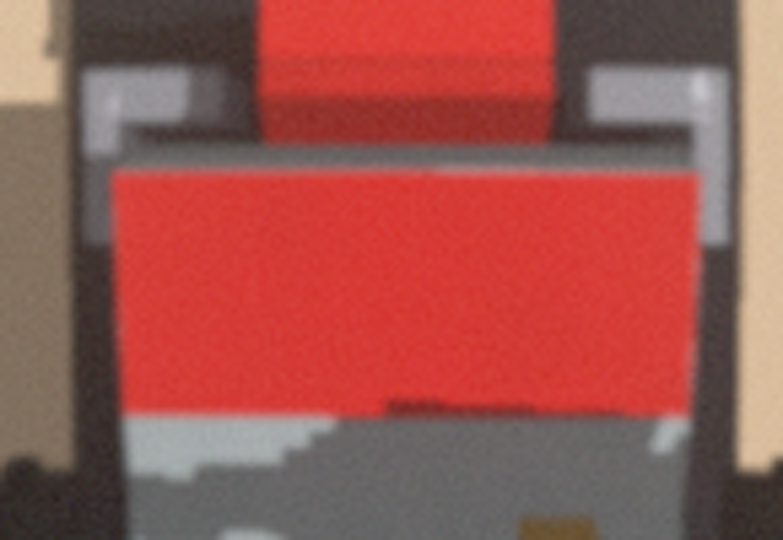

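Emit:
apply_moves --increments '[{"xyz":[0,0,-30],"rotation":[0,0,0],"grip":40},{"xyz":[0,-15,-70],"rotation":[-6,0,0],"grip":40},{"xyz":[0,-40,-60],"rotation":[-13,0,0],"grip":200},{"xyz":[0,-41,-39],"rotation":[-13,0,0],"grip":255},{"xyz":[0,-41,-39],"rotation":[-13,0,0],"grip":255}]' --squeeze 20

```text
time: 25.72
ee_pos: [0.5119, -0.0092, 0.0973]
eef_rot: [0.671, 0.741, -0.001, -0.0]
ft_force: [-0.4, -0.2, 0.0]
width: 0.0512
```

```bash
python3 - <<'E'
from h import *
st()
c=grab('wrist','w20'); grab('side','s20')
cv2.imwrite('pics/w20b.png',cv2.resize(c['img'][105:285,150:360],None,fx=3.6,fy=3.3,interpolation=cv2.INTER_CUBIC))
i=cv2.imread('pics/s20.png'); cv2.imwrite('pics/s20b.png',cv2.resize(i[120:220,220:330],None,fx=6,fy=6,interpolation=cv2.INTER_CUBIC))
p,T=press(-33,-1.4,60); goal(p,T)
E
```

```text
{'time': 25.725, 'ee_pos': [0.5119, -0.0092, 0.0973], 'eef_rot': [0.6712, 0.7413, -0.0006, -0.0004], 'ft_force': [-0.3534, -0.2471, 0.0131], 'width': 0.0512, 'joint_positions': [0.8272, 0.3935, -1.0435, 1.8694, 0.3814, 1.0985, 1.3081]}
inc xyz [0.1, -0.7, 30.4] rot [0.0, -0.1, 0.0] | 0.5 rows pos 0.0 rows rot
```

View pics/w20b.png

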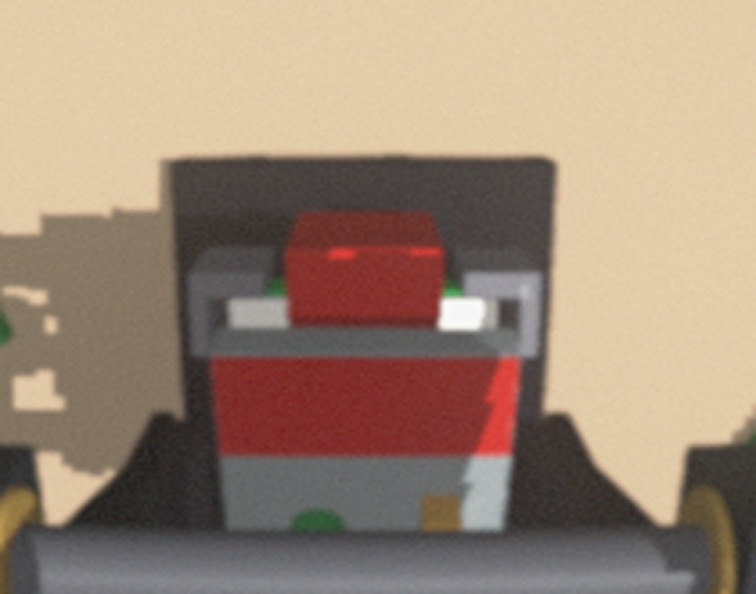

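View pics/s20b.png

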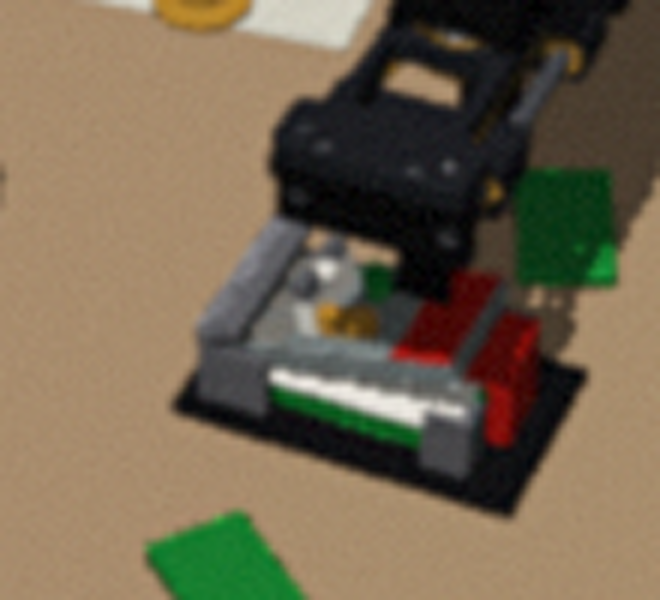

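Emit:
apply_moves --increments '[{"xyz":[0,0,5],"rotation":[0,0,0],"grip":255},{"xyz":[0,-0.5,15],"rotation":[0,0,0],"grip":255},{"xyz":[0,-0.5,25],"rotation":[0,0,0],"grip":255},{"xyz":[0,-0.5,33],"rotation":[0,0,0],"grip":255},{"xyz":[0,-0.5,35],"rotation":[0,0,0],"grip":255}]'

```text
time: 26.45
ee_pos: [0.5133, -0.0079, 0.0631]
eef_rot: [0.671, 0.742, 0.001, -0.0]
ft_force: [0.2, -1.0, 5.2]
width: 0.0014
```

Emit:
apply_moves --increments '[{"xyz":[0,0,1],"rotation":[0,0,0],"grip":255},{"xyz":[0,0,2],"rotation":[0,0,0],"grip":255},{"xyz":[0,0,3],"rotation":[0,0,0],"grip":255}]'

```text
time: 26.82
ee_pos: [0.5133, -0.0079, 0.0604]
eef_rot: [0.671, 0.742, 0.001, -0.0]
ft_force: [-2.6, -0.5, 9.5]
width: 0.0005
```

Emit:
apply_moves --increments '[{"xyz":[0,0,1],"rotation":[0,0,0],"grip":255},{"xyz":[0,0,2],"rotation":[0,0,0],"grip":255},{"xyz":[0,0,2],"rotation":[0,0,0],"grip":255}]'

```text
time: 27.2
ee_pos: [0.5132, -0.008, 0.0583]
eef_rot: [0.671, 0.742, 0.001, -0.0]
ft_force: [0.2, -0.1, 0.8]
width: 0.0004
```

Emit:
apply_moves --increments '[{"xyz":[0,0,2],"rotation":[0,0,0],"grip":255},{"xyz":[0,0,4],"rotation":[0,0,0],"grip":255},{"xyz":[0,0,4],"rotation":[0,0,0],"grip":255}]'

```text
time: 27.58
ee_pos: [0.5131, -0.008, 0.0541]
eef_rot: [0.671, 0.742, 0.001, -0.001]
ft_force: [-0.4, 0.1, 0.1]
width: 0.0003
```

```bash
python3 - <<'E'
from h import *
st()
c=grab('wrist','w21'); grab('side','s21')
cv2.imwrite('pics/w21b.png',cv2.resize(c['img'][125:285,160:350],None,fx=4,fy=3.75,interpolation=cv2.INTER_CUBIC))
i=cv2.imread('pics/s21.png'); cv2.imwrite('pics/s21b.png',cv2.resize(i[120:220,220:330],None,fx=6,fy=6,interpolation=cv2.INTER_CUBIC))
E
```

```text
{'time': 27.575, 'ee_pos': [0.5131, -0.008, 0.0541], 'eef_rot': [0.6707, 0.7417, 0.0006, -0.0005], 'ft_force': [-0.3602, 0.0821, 0.0947], 'width': 0.0003, 'joint_positions': [0.7799, 0.4574, -0.9984, 1.9026, 0.4474, 1.0252, 1.2591]}
```

View pics/w21b.png

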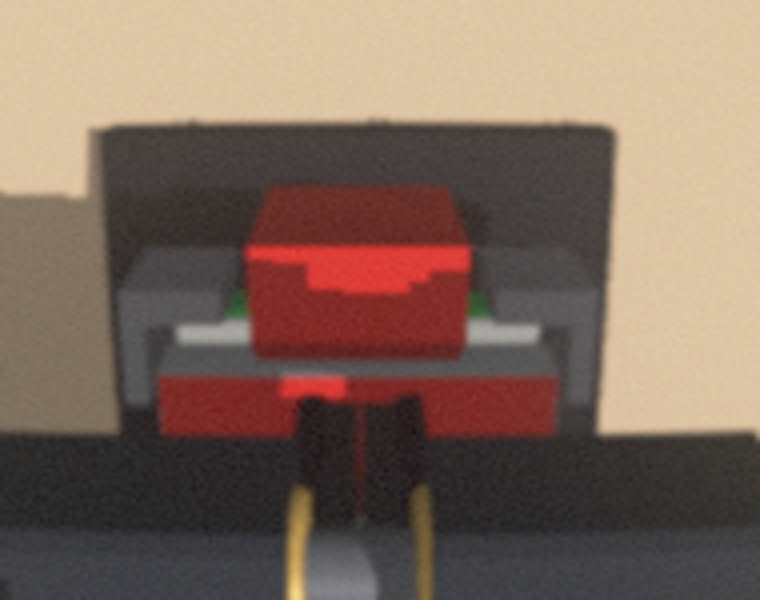

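View pics/s21b.png

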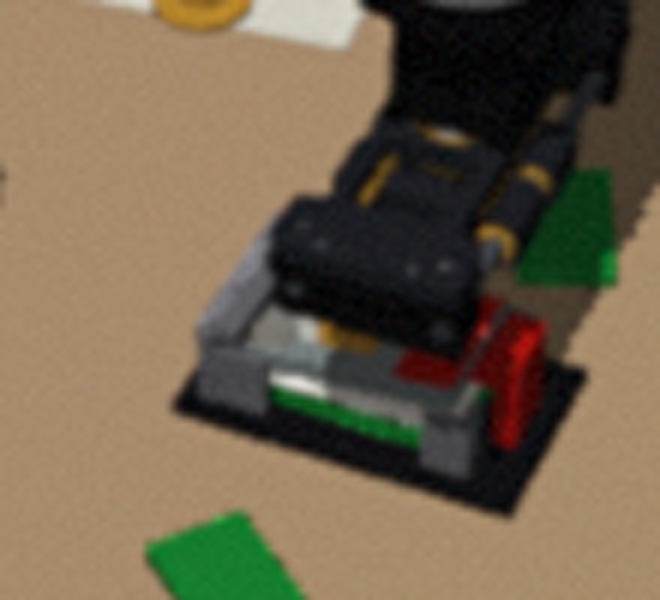

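The front face is riding down past the nose but isn't under it yet. I'll continue in small steps.

Emit:
apply_moves --increments '[{"xyz":[0,0,1],"rotation":[0,0,0],"grip":255},{"xyz":[0,0,2],"rotation":[0,0,0],"grip":255},{"xyz":[0,0,3],"rotation":[0,0,0],"grip":255}]'

```text
time: 28.05
ee_pos: [0.5132, -0.0079, 0.0512]
eef_rot: [0.671, 0.742, 0.001, -0.0]
ft_force: [-0.6, 0.4, 0.4]
width: 0.0005
```

Emit:
apply_moves --increments '[{"xyz":[0,0,1],"rotation":[0,0,0],"grip":255},{"xyz":[0,0,2],"rotation":[0,0,0],"grip":255},{"xyz":[0,0,2],"rotation":[0,0,0],"grip":255}]'

```text
time: 28.42
ee_pos: [0.5131, -0.0079, 0.0491]
eef_rot: [0.671, 0.742, 0.001, -0.001]
ft_force: [0.5, -0.3, -0.1]
width: 0.0005
```

Emit:
apply_moves --increments '[{"xyz":[0,0,1],"rotation":[0,0,0],"grip":255},{"xyz":[0,0,2],"rotation":[0,0,0],"grip":255},{"xyz":[0,0,2],"rotation":[0,0,0],"grip":255}]'

```text
time: 28.8
ee_pos: [0.5131, -0.0079, 0.0469]
eef_rot: [0.671, 0.742, 0.001, -0.001]
ft_force: [-0.8, -0.2, -0.0]
width: 0.0005
```

```bash
python3 - <<'E'
from h import *
st()
c=grab('wrist','w22')
cv2.imwrite('pics/w22b.png',cv2.resize(c['img'][125:285,160:350],None,fx=4,fy=3.75,interpolation=cv2.INTER_CUBIC))
E
```

```text
{'time': 28.8, 'ee_pos': [0.5131, -0.0079, 0.0469], 'eef_rot': [0.6707, 0.7417, 0.0006, -0.0005], 'ft_force': [-0.7958, -0.2345, -0.0354], 'width': 0.0005, 'joint_positions': [0.7721, 0.4678, -0.9903, 1.9076, 0.4585, 1.0135, 1.251]}
```

View pics/w22b.png

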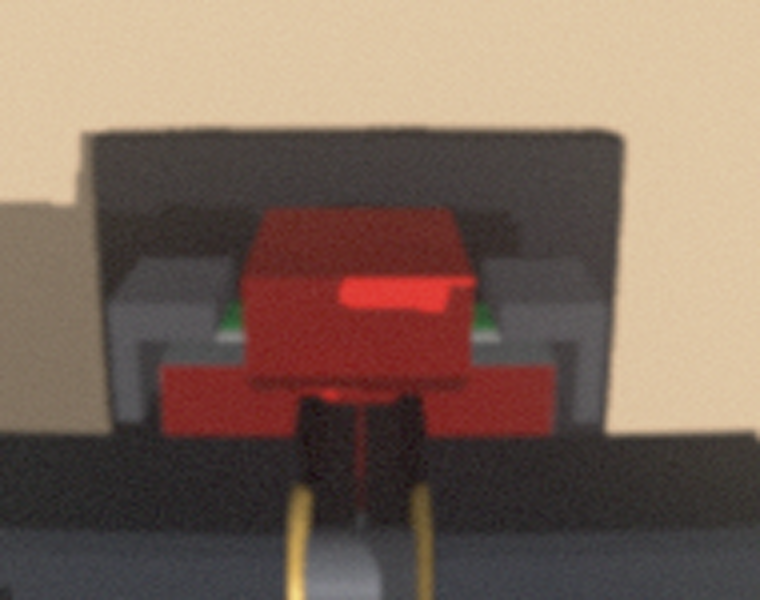

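The nose tip (row 385) now overhangs the tile's front edge (row 365), so the catch has snapped shut. Next I'll press by force.

Emit:
apply_moves --increments '[{"xyz":[0,0,0.7],"rotation":[0,0,0],"grip":255},{"xyz":[0,0,1.4],"rotation":[0,0,0],"grip":255}]'

```text
time: 29.1
ee_pos: [0.5131, -0.0079, 0.0455]
eef_rot: [0.671, 0.742, 0.001, -0.001]
ft_force: [0.6, 0.2, 0.3]
width: 0.0005
```

Emit:
apply_moves --increments '[{"xyz":[0,0,0.5],"rotation":[0,0,0],"grip":255},{"xyz":[0,0,0.6],"rotation":[0,0,0],"grip":255}]'

```text
time: 29.35
ee_pos: [0.5131, -0.0079, 0.0449]
eef_rot: [0.671, 0.742, 0.001, -0.001]
ft_force: [0.4, 0.0, 0.8]
width: 0.0006
```

Emit:
apply_moves --increments '[{"xyz":[0,0,0.5],"rotation":[0,0,0],"grip":255},{"xyz":[0,0,0.6],"rotation":[0,0,0],"grip":255}]'

```text
time: 29.6
ee_pos: [0.5132, -0.0079, 0.0445]
eef_rot: [0.671, 0.742, 0.001, -0.0]
ft_force: [-2.5, -0.3, 5.5]
width: 0.0007
```

Emit:
apply_moves --increments '[{"xyz":[0,0,0.6],"rotation":[0,0,0],"grip":255},{"xyz":[0,0,0.8],"rotation":[0,0,0],"grip":255}]'

```text
time: 29.85
ee_pos: [0.5132, -0.0079, 0.0444]
eef_rot: [0.671, 0.742, 0.0, -0.0]
ft_force: [-5.6, -1.2, 16.4]
width: 0.0001
```

Emit:
apply_moves --increments '[{"xyz":[0,0,0.9],"rotation":[0,0,0],"grip":255},{"xyz":[0,0,0.9],"rotation":[0,0,0],"grip":255}]'

```text
time: 30.1
ee_pos: [0.5132, -0.0079, 0.0444]
eef_rot: [0.671, 0.742, -0.0, -0.0]
ft_force: [-6.8, -1.5, 16.4]
width: 0.0003
```

Emit:
apply_moves --increments '[{"xyz":[0,0,1.1],"rotation":[0,0,0],"grip":255},{"xyz":[0,0,1.2],"rotation":[0,0,0],"grip":255}]'

```text
time: 30.35
ee_pos: [0.5132, -0.0079, 0.0444]
eef_rot: [0.671, 0.742, -0.001, 0.0]
ft_force: [-9.0, -0.6, 20.7]
width: 0.0003
```

Emit:
apply_moves --increments '[{"xyz":[0,0,1.25],"rotation":[0,0,0],"grip":255},{"xyz":[0,0,1.25],"rotation":[0,0,0],"grip":255}]'

```text
time: 30.6
ee_pos: [0.5132, -0.0079, 0.0444]
eef_rot: [0.671, 0.742, -0.001, 0.0]
ft_force: [-8.9, -1.6, 21.5]
width: 0.0001
```

Emit:
apply_moves --increments '[{"xyz":[0,0,1.32],"rotation":[0,0,0],"grip":255},{"xyz":[0,0,1.32],"rotation":[0,0,0],"grip":255},{"xyz":[0,0,1.32],"rotation":[0,0,0],"grip":255}]'

```text
time: 30.98
ee_pos: [0.5132, -0.0079, 0.0444]
eef_rot: [0.671, 0.742, -0.002, 0.001]
ft_force: [-9.9, -0.3, 22.7]
width: 0.0003
```

Emit:
apply_moves --increments '[{"xyz":[0,0,1.32],"rotation":[0,0,0],"grip":255},{"xyz":[0,0,1.32],"rotation":[0,0,0],"grip":255},{"xyz":[0,0,1.32],"rotation":[0,0,0],"grip":255}]'

```text
time: 31.35
ee_pos: [0.5133, -0.0078, 0.0444]
eef_rot: [0.671, 0.742, -0.003, 0.001]
ft_force: [-10.5, -1.0, 22.0]
width: 0.0006
```

Emit:
apply_moves --increments '[{"xyz":[0,0,1.32],"rotation":[0,0,0],"grip":255},{"xyz":[0,0,1.32],"rotation":[0,0,0],"grip":255}]'

```text
time: 31.6
ee_pos: [0.5133, -0.0078, 0.0444]
eef_rot: [0.671, 0.742, -0.003, 0.001]
ft_force: [-10.2, -1.8, 22.0]
width: 0.0006
```

Held at 22 N for about 1 s. Now I'll retreat and check.

Emit:
apply_moves --increments '[{"xyz":[0,0,-5],"rotation":[0,0,0],"grip":255},{"xyz":[0,20,-55],"rotation":[0,0,0],"grip":255},{"xyz":[0,50,-100],"rotation":[0,0,0],"grip":255},{"xyz":[0,80,-110],"rotation":[0,0,0],"grip":255},{"xyz":[0,85,-110],"rotation":[0,0,0],"grip":255}]'

```text
time: 32.22
ee_pos: [0.5996, 0.0019, 0.1547]
eef_rot: [0.671, 0.742, -0.002, 0.002]
ft_force: [-0.8, 0.4, -1.0]
width: 0.0005
```

```bash
python3 - <<'E'
from h import *
st()
c=grab('wrist','w23'); grab('side','s23')
P=wpts(c); img=c['img'].astype(int); C=R.from_euler('z',CY,degrees=True)
Q=C.inv().apply((P-CO).reshape(-1,3)).reshape(P.shape)*1000
for x,y in ((-35,0),(-35,-24),(-35,24),(30,-22),(30,22),(35,0),(-5,-25),(-5,25)):
    k=(abs(Q[...,0]-x)<3)&(abs(Q[...,1]-y)<3)&(Q[...,2]>0); print((x,y),np.median(Q[k][:,2]).round(1),k.sum())
cv2.imwrite('pics/w23b.png',cv2.resize(c['img'][20:240,140:360],None,fx=2.7,fy=2.7,interpolation=cv2.INTER_CUBIC))
i=cv2.imread('pics/s23.png'); cv2.imwrite('pics/s23b.png',cv2.resize(i[125:215,225:325],None,fx=6,fy=6,interpolation=cv2.INTER_CUBIC))
E
```

```text
{'time': 32.225, 'ee_pos': [0.5996, 0.0019, 0.1547], 'eef_rot': [0.6707, 0.7418, -0.0023, 0.0017], 'ft_force': [-0.8072, 0.4341, -1.0438], 'width': 0.0005, 'joint_positions': [0.6678, 0.5157, -0.9891, 1.5882, 0.4498, 1.2834, 1.2788]}
(-35, 0) 35.9 42
(-35, -24) 36.0 43
(-35, 24) 35.8 42
(30, -22) 257.3 1971
(30, 22) 252.5 1405
(35, 0) 35.9 36
(-5, -25) 35.8 48
(-5, 25) 35.8 46
```

View pics/w23b.png

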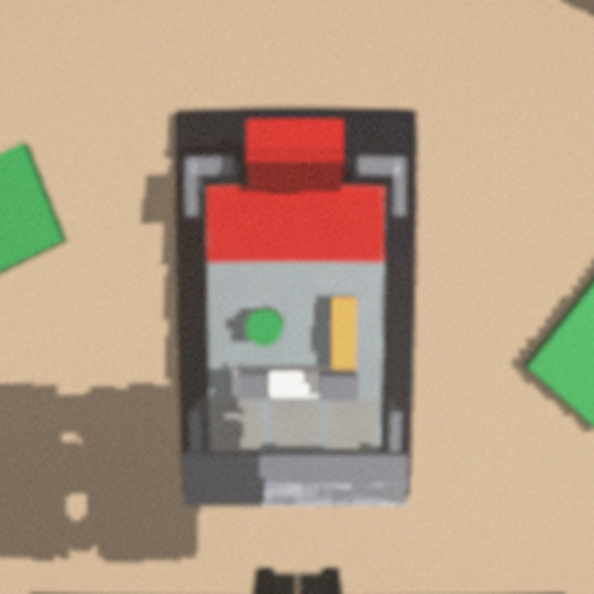

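View pics/s23b.png

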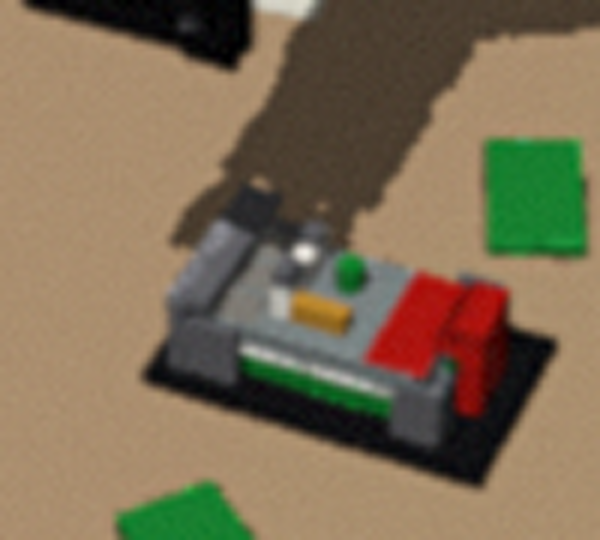

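The tile lies flat: its top measures 35.8–36.0 mm at every spot that gave a valid reading. Its red end is under the shut catch, its far edge is under the lip, and the gripper is clear. Handing in.

```bash
python3 - <<'E'
from h import *
print(r.close_job())
E
```

```text
the job is handed in; nothing more can be done
None
```

The job is done and handed in at about 32 s of the 72 s allowed; no verdict was reported.

**Sheet:** It went in tilted under the grey lip. The front end clicked down past the red catch at about 5 N. I bedded it with readings of 20.8 to 23.2 N for about 1.2 s. The picture afterwards showed it flat with the catch shut over it.

**Grey tile:** I put it in the same way, red end towards the catch. The catch was giving way at about 9.5 N, and a picture showed it shut over the tile before I pressed. I bedded it with readings of 20.7 to 22.7 N for about 1.2 s.

**Last checks:**
- **Height:** The tile's top measured 35.8 to 36.0 mm at six spots, against 36 expected. Two further spots near the fence gave no valid height, because other things in view spoiled the reading.
- **Position:** The red nose overhangs the front end, the far edge is under the lip, and the gripper is clear. I never touched the jars, figurines or shells, but I took no final picture of all of them.
- **Force:** No reading passed 23.2 N in z. Force is only read at the end of each move, so short peaks between readings can't be ruled out.
- **Tile grasp:** While gripping the tile on the table I saw an unexplained upward push of about 7 N. The camera's depth reading then put the tile about 1.7 mm lower in the grip than I had assumed. I corrected for that before placing it.

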